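# Wedge the spring clip off the sample roaster's drum shaft

### The arm

A 7-joint arm with a two-finger parallel gripper is mounted at the origin on the work surface. World frame = base frame: x ahead of the robot, y to its left, z up, the work surface at z = 0. Lengths are in m, angles in rad, forces in N, time in s.
With the tool pointing down it reaches from about 0.425 to 0.925 m from the base axis. Payload 6.8 kg.
Tool frame: the origin (TCP) lies on the centre line of the jaws, within the pads' length; the fingertips stand 19 mm ahead of it and the grasp point (between the pads) is the TCP (r.tip_extent is the y of the fingertips in the tool frame, in m); y points along the fingers, z is the direction in which the jaws open and shut, and the axes are right-handed (so a half turn about y gives the same grasp; the last joint's range is limited). The gripper opens to 85 mm and grips with 20 to 120 N. Pads are 22 mm wide; open, the fingers measure 114 mm over their backs; the gripper's body (76 mm by 85 mm) begins 54 mm behind the grasp point. The pads swing forward as they close: fully open they stand 13 mm farther back than shut.
Start: joints at [1.185, 0.477, 0.022, 1.555, -0.011, 1.109, -0.083], TCP at [0.185, -0.649, 0.25] pointing down, gripper open.
Joint ranges: [-2.96, 2.96], [-0.34, 2.1], [-1.41, 1.46], [0.24, 2.44], [-1.37, 4.51], [0.17, 1.92], [-2.96, 2.96]. Speed limits (rad/s): [2.39, 2.39, 3.14, 3.14, 3.14, 3.14, 3.14].

### API

Orientations are given as a rotation vector (axis times angle).
In Python, from bench import r gives the robot as it stands. The module is installed in compiled form; this text tells all that it offers.
- The arm moves only by the tool jog_arm, never from a script. Its argument "motion" is a list of rows, each a list of 3 entries, a list of its own where there are three numbers: the opening, from 0 (shut) to 1 (fully open), then the shift along the tool's x, y, z in m, then the turn, a rotation vector about the tool's x, y, z in degrees. A call has 1 to 10 rows; each row shifts and turns the commanded pose from where the row before left it, along the tool's axes as they then stand; what a row does not reach is not made up. A row lasts 1/12 s, in which the tool goes at most 41.7 mm and 7.16 degrees, less where a joint would pass 70% of its speed; a pose out of reach is approached as far as the arm can. A call with a gripper value outside its range is refused whole. The fingers move at their own pace and stop on an object; "force" is the grip in N (left out, the last holds). Time passes only in rows, so rows that do not move let the fingers close. It gives the time, the measured TCP pose, the force and the opening at its end, in the units of the state.
- r.get_obs(): the state, without advancing time (a new reading comes with each control period).
- r.grab_frame(name): name is "side" or "top"; returns a dict with "image" (400x640x3 uint8, red, green, blue), "range_z" (400x640 float32, m along the optical axis (not along the pixel's ray), 0 where there is no reading), "fx", "fy", "cx", "cy" (pixels), "xyz" and "orientation" of the camera in the world. Camera axes: x right, y down, z forward; pixel columns grow to the right and rows downward; lengths in m; the calibration is good to about 2 mm. A picture is of the moment at which its call begins.
- r.hand_in(): hands the job in, once; it reports no verdict.
The state is a dict: "clock": time; "joints": joint angles; "qvel": joint speeds; "tau": joint torques, N m; "tcp_pos": TCP position; "orientation": TCP orientation; "contact_force": force on the tool from outside, world axes, zero at the start; "moment": the same for the moment, N m; "grip_width": finger opening in m.
Only numpy, scipy, OpenCV 4.12 (cv2) and the standard library are available. Lean on these libraries where they do the work, as an engineer would, in place of code of your own. Each camera call takes 0.05 s, during which the arm holds its last target.

### The job

The drum of the green sample roaster has to come out for cleaning, so take the brass-coloured spring clip off its shaft: pick up the red-handled wedge, rest its nose lightly on top of the shaft's free end for a moment (about 2 N), then slide it along the shaft under the clip's bridge, feeling your way without forcing, until it has spread the legs off the shaft and the clip sits astride the blade. Do not pull at the clip with the fingers while it is on the shaft, and do not let it drop on the bench: lift it clear on the blade, carry it over and tip it into the empty blue tray. Then lay the wedge flat along its black mat again, and leave the tray, the white bowl and the steel mug standing where they are.

Things in the scene. Friction and masses are not known exactly. Their poses are not given: they have to be found in the camera images.
- roaster: Green cast bench-top sample roaster, fixed. Origin on the bench right under the clip's seat; z up; +y along the drum shaft to its free end (the wedge comes from there), -y to the drum. Shaft: oiled steel, level, axis 150 mm up, 24 mm thick, 23 mm inward of the groove. The drum's end plate stands at y = -80 mm. Over 25 N between wedge and roaster scores the shaft.
- seat (a point): On the shaft's axis, mid-groove, 150 mm up, axes as the roaster's. The groove (21 mm thick, y = -7 to +7 mm, its top bridged by a level land) holds the clip. Behind it, y = -8 to -24 mm, is the bearing: a U-block open at the top, slot 26 mm wide, cheeks 22 mm higher than the axis; they hold the clip back when the wedge pushes, and the blade can run between them over the shaft.
- shaft_end (a point): Topmost point of the shaft's free end: 18 mm along the roaster's +y from the seat, 12 mm above the shaft's axis. From here to the clip the shaft's top is free for 11 mm, to rest the nose on. With the handle tipped 3 to 5 degrees nose down, the nose is sure to touch first. Run in with its nose 40 to 46 mm past the seat, the wedge has the clip over its flat and its handle still clear of the shaft's end.
- clip: Loose spring clip of brass-coloured strip, 44 g, 36 mm wide (x), 10 mm along the shaft (y), astride the shaft from above. Origin at the middle of its bore (on the shaft's axis when seated), z up through the bridge. Rounded lips on the two sprung legs reach under the shaft, 15 mm apart, lowest point 11 mm below the origin. Over 25 N between wedge and clip bends it.
- bridge (a point): Middle of the flat underside of the clip's bridge, 15.2 mm above the clip's origin; gap to the shaft's top 3.2 mm; the strip is 2.5 mm thick, 9 mm along the shaft, its edges square. Raised 8 to 9 mm the legs are widest; at 11 to 14 mm they let go and the clip rises by itself to rest loosely on the shaft, 17 mm above its seat. Lifting takes about 10 N at first, the push on the wedge about 8 N, then both fade.
- clip_mid (a point): Middle of the clip, 4 mm above its origin.
- leg_a (a joint): Opening of the clip's +x leg, rad: 0 closed, 0.11 to 0.13 with the lips at the shaft's full width; a spring of 0.5 N m/rad with 0.06 N m preload closes it.
- leg_b (a joint): Opening of the clip's -x leg, the same way.
- wedge: Loose wedge tool, 110 g, 152 mm long, lying flat on the mat. Origin on the handle's underside below the place to grip; +x to the nose, z up. Red handle x = -60 to +26 mm, 20 mm wide, 24 mm high; steel blade 10 mm wide from there to the nose at x = +92 mm. The blade's underside is 4 mm above the handle's, but the blade has been bent in use: its nose may stand about 3 mm higher or lower than that.
- grip (a point): Middle of the wedge's handle at the place to grip, 12 mm above the wedge's origin, 92 mm behind the nose. The blade is 2 mm thick at its rounded nose; its top rises at 25 degrees to 16 mm, 30 mm behind the nose, and is flat from there to the handle. On this flat a clip hangs safely, lips 10 mm below the blade; tipped 35 degrees or more nose down it slides off (friction 0.2 to 0.3).
- mat: Black rubber mat, fixed, 240 x 100 x 4 mm; origin under its centre, long side along x. The wedge lies on it, roughly along its x.
- tray: Empty blue plastic sample tray, loose, 300 g, about 160 x 110 mm at the rim with sloping sides, 33 mm high; floor 130 x 80 mm, 3.5 mm thick; origin under its centre, long side along x.
- bowl: White cupping bowl, 92 mm across, 55 mm high; origin under its centre. To be left alone.
- mug: Steel mug, 76 mm across, 85 mm high, with a handle at +y; origin under its centre. To be left alone.
Not all that is in view belongs to the job. Of the things like the tray, leave any that is brown or purple; of the rest the larger one is meant.

How it is judged:
By the outcome, as a careful person would: the job done as asked, in the order asked, and still so for the second after the job is handed in, with the robot touching nothing.
It also fails if it takes over 61 s, if anything falls off the work surface, if the arm or the gripper's body presses on something with over 40 N, if the wrist force passes 120 N, or if a joint passes its speed limit or range.

## Working session

There is one attempt and no reset: what is moved stays moved. The work goes in short steps, Python scripts to look and compute and a tool call to move; the robot and the scene stay as the last step left them, time stands still between calls to the robot, and variables do not carry over. Pictures are saved under pics/ and viewed, and the job is handed in when it is done.

Besides the shell and the picture viewer there is one more tool, called after "Call:" as name(argument=value, ...) on one line, values as JSON. jog_arm: Moves the arm, as the interface text tells. Its arguments: {"type":"object","properties":{"motion":{"type":"array","items":{"type":"array"}},"force":{"type":"number"}},"required":["motion"]}

```bash
mkdir -p pics
python3 - <<'E'
from bench import r
import cv2, numpy as np, pickle
o=r.get_obs(); print(o); print(r.tip_extent)
for n in("top","side"):
    f=r.grab_frame(n); pickle.dump(f,open(n+"0.pkl","wb"))
    cv2.imwrite(f"pics/{n}0.png",f["image"][:,:,::-1]); print(n,f["xyz"],f["orientation"],f["fx"],f["fy"],f["cx"],f["cy"])
E
```

```text
{'clock': 0.0, 'joints': array([ 1.18490605,  0.47781213,  0.02234554,  1.55645806, -0.01150645,
        1.10930463, -0.083139  ]), 'qvel': array([-0.00055432,  0.00080852,  0.00015776, -0.00114349, -0.0004446 ,
        0.00011802, -0.00149973]), 'tau': array([-3.72219856e-04, -5.96460485e+01,  1.60767652e+00, -2.81200558e+01,
        1.24144141e-02,  9.44941188e-03, -1.62295657e-05]), 'tcp_pos': array([ 0.18493744, -0.64858515,  0.24931495]), 'orientation': array([-0.2901558 ,  2.07474578, -2.07095237]), 'contact_force': array([ 0.17015652, -0.54819358, -0.02894402]), 'moment': array([ 0.02573319, -0.01515798,  0.03086643]), 'grip_width': 0.08517781892811314}
0.019
top [0.25335614 0.19742698 1.20435171] [-2.1174705   2.16932958 -0.20441653] 478.3351246551461 478.3351246551461 328.0356589229587 202.30046123850443
side [0.21281287 0.93579146 0.80440963] [-0.35563347  2.73281958 -1.23491702] 381.26382451651403 381.26382451651403 318.3657224211798 200.3560311882417
```

View pics/top0.png

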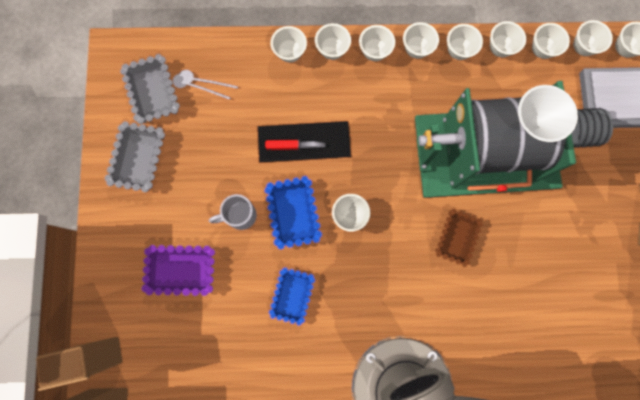

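View pics/side0.png

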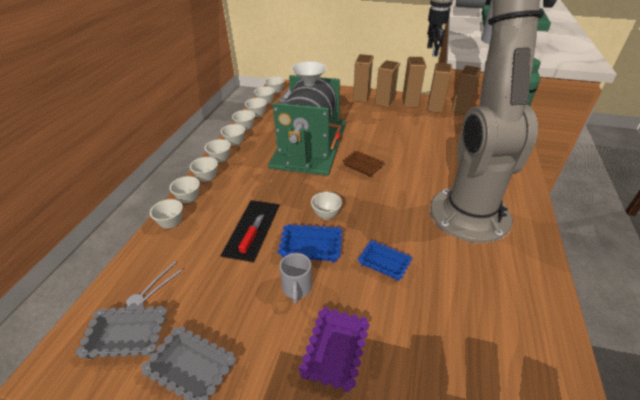

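The top view shows the wedge on its mat, with the red handle at (283,145) and the nose near (325,145). The clip is at about (428,140) with the shaft's free end to its left. The larger blue tray is at (293,212), the bowl at (350,212) and the mug at (237,211). The side view agrees: wedge (250,235), clip (294,137), tray (311,242).

```bash
cat > h.py <<'E'
import numpy as np, cv2, pickle
from scipy.spatial.transform import Rotation as R
def load(n): return pickle.load(open(n+".pkl","rb"))
def grab(n,tag):
    from bench import r
    f=r.grab_frame(n); pickle.dump(f,open(f"{n}{tag}.pkl","wb")); return f
def ray(f,u,v):
    u=np.asarray(u,float);v=np.asarray(v,float)
    d=np.stack([(u-f["cx"])/f["fx"],(v-f["cy"])/f["fy"],np.ones_like(u)],-1)
    return d@R.from_rotvec(f["orientation"]).as_matrix().T
def onplane(f,u,v,z):
    d=ray(f,u,v); o=np.array(f["xyz"]); return o+d*((z-o[2])/d[...,2])[...,None]
def cloud(f):
    v,u=np.mgrid[:400,:640]; return np.array(f["xyz"])+ray(f,u,v)*f["range_z"][...,None]
def proj(f,p):
    q=(np.asarray(p)-f["xyz"])@R.from_rotvec(f["orientation"]).as_matrix()
    return np.stack([q[...,0]/q[...,2]*f["fx"]+f["cx"],q[...,1]/q[...,2]*f["fy"]+f["cy"]],-1)
def crop(f,name,u0,u1,v0,v1,s):
    im=f["image"][v0:v1,u0:u1,::-1]; cv2.imwrite(f"pics/{name}.png",cv2.resize(im,None,fx=s,fy=s,interpolation=cv2.INTER_CUBIC))
E
python3 - <<'E'
from h import *
f=load("top0"); s=load("side0")
print(onplane(f,[300,428,293,350],[145,140,212,212],0.))
crop(f,"t_roast",405,485,80,200,5); crop(f,"t_mat",250,360,115,170,7)
crop(s,"s_roast",260,350,60,180,5); crop(s,"s_mat",215,285,195,265,8)
for n in("top0","side0"):
    g=load(n); c=cloud(g); print(n,(g["range_z"]>0).mean())
    hsv=cv2.cvtColor(g["image"],cv2.COLOR_RGB2HSV)
    m={"mat":(hsv[...,2]<40),"red":((hsv[...,0]<8)|(hsv[...,0]>172))&(hsv[...,1]>180)&(hsv[...,2]>120),"blue":(hsv[...,0]>100)&(hsv[...,0]<125)&(hsv[...,1]>150)}
    for k,a in m.items():
        cnt,_=cv2.findContours(a.astype(np.uint8),cv2.RETR_EXTERNAL,cv2.CHAIN_APPROX_NONE)
        for q in cnt:
            if cv2.contourArea(q)>40:
                z=np.zeros(a.shape,np.uint8);cv2.drawContours(z,[q],-1,1,-1)
                P=c[(z>0)&a&(g["range_z"]>0)]
                print(k,cv2.minAreaRect(q),P.mean(0).round(4),np.percentile(P[:,2],[5,50,95]).round(4))
E
```

```text
[[ 0.61053338  0.23722287  0.        ]
 [ 0.61741262 -0.09842627  0.        ]
 [ 0.43456365  0.25782691  0.        ]
 [ 0.43124205  0.11281085  0.        ]]
top0 0.996046875
mat ((413.773193359375, 386.4897155761719), (11.473411560058594, 49.142757415771484), 66.03751373291016) [0.0642 0.0271 0.2905] [0.2577 0.2913 0.3209]
mat ((303.76861572265625, 141.25808715820312), (33.05995178222656, 88.46849060058594), 86.87786865234375) [0.622  0.2174 0.0025] [-0.0013  0.0026  0.0064]
red ((501.5, 188.0), (6.0, 9.0), 90.0) [ 0.4756 -0.2613  0.0503] [0.0411 0.0512 0.0562]
red ((281.0, 144.0), (8.0, 32.0), 90.0) [0.6074 0.285  0.0228] [0.0027 0.0256 0.0303]
blue ((291.63104248046875, 295.72760009765625), (33.83369064331055, 50.32344055175781), 15.068490028381348) [0.226  0.2635 0.0079] [-0.0019  0.0033  0.0242]
blue ((292.5313720703125, 212.16859436035156), (65.32099151611328, 46.390018463134766), 79.4608154296875) [0.4323 0.258  0.0121] [-0.001   0.0049  0.0327]
side0 0.99608203125
mat ((251.66160583496094, 230.91122436523438), (29.981327056884766, 69.80558013916016), 28.73979377746582) [0.6204 0.2308 0.0051] [0.0027 0.0051 0.0077]
mat ((472.0, 133.0), (16.0, 36.0), 0.0) [0.0637 0.0285 0.2899] [0.2535 0.2907 0.3252]
mat ((438.0, 27.5), (18.0, 35.0), 0.0) [ 0.1887 -0.6238  0.3528] [0.2837 0.3635 0.3984]
red ((246.33218383789062, 238.9691619873047), (8.358819007873535, 27.310993194580078), 24.443954467773438) [0.607  0.2894 0.0259] [0.0094 0.0282 0.0312]
blue ((384.112060546875, 259.4051818847656), (47.27031707763672, 25.867366790771484), 23.198591232299805) [0.2265 0.2551 0.0126] [0.0019 0.0095 0.0257]
blue ((309.6795959472656, 241.8004150390625), (61.652061462402344, 32.646507263183594), 4.666858196258545) [0.4316 0.2448 0.0166] [0.0029 0.0128 0.0342]
```

Run:
```python
import cv2,numpy as np
a=cv2.imread("pics/t_roast.png");b=cv2.imread("pics/s_roast.png")
h=600;cv2.imwrite("pics/roast.png",cv2.hconcat([a[:600],b[:600]])[:, :800]);print(a.shape,b.shape)
a=cv2.imread("pics/t_mat.png");print(a.shape)
```

```text
(600, 400, 3) (600, 450, 3)
(385, 770, 3)
```

View pics/roast.png

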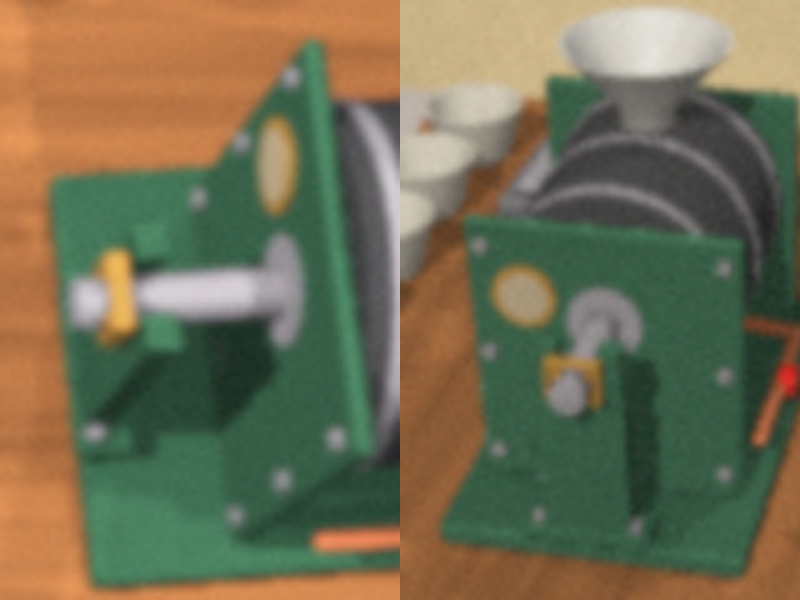

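View pics/t_mat.png

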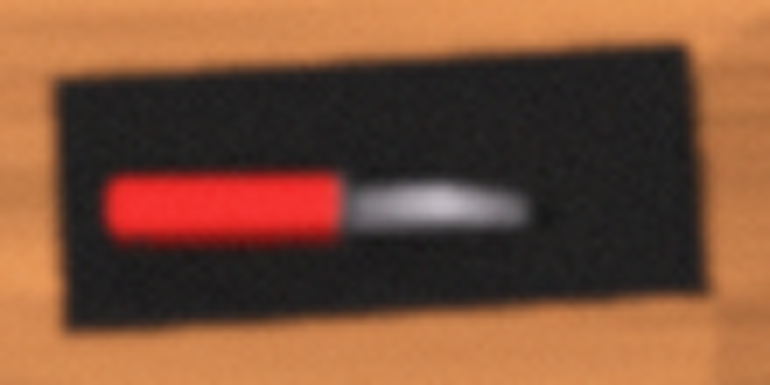

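View pics/s_mat.png

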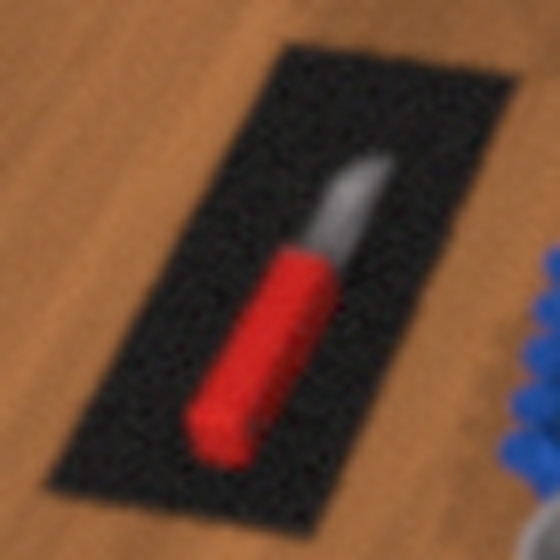

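The crops show the shaft end at top-image (422,140), the clip at (428,140) and the bearing cheeks just right of it. On the mat, the red handle spans u 265–299 and the blade runs to (325.7,144.6), almost along the mat.

Run:
```python
from h import *
f=load("top0"); s=load("side0")
def fit(P): # axis in xy
    c=P.mean(0);u,_,vt=np.linalg.svd(P[:,:2]-c[:2]);d=vt[0];return c,d
for n,g in(("top",f),("side",s)):
    hsv=cv2.cvtColor(g["image"],cv2.COLOR_RGB2HSV);c=cloud(g)
    H,S,V=[hsv[...,i].astype(int) for i in range(3)]
    # handle
    red=((H<8)|(H>172))&(S>180)&(V>120)&(c[...,1]>0.1)
    P=c[red&(c[...,2]>.024)&(c[...,2]<.034)]
    k,d=fit(P);t=(P[:,:2]-k[:2])@d; print(n,"red top",k.round(4),d.round(3),np.ptp(t).round(4),len(P))
    # mat
    mat=(V<45)&(c[...,1]>.05)&(c[...,0]>.5)
    q=max(cv2.findContours(mat.astype(np.uint8),0,1)[0],key=cv2.contourArea).reshape(-1,2)
    rect=cv2.minAreaRect((onplane(g,q[:,0],q[:,1],.004)[:,:2]*1000).astype(np.float32)); print(" mat",rect)
    # clip
    cl=(H>12)&(H<32)&(S>120)&(V>130)&(c[...,2]>.12)&(c[...,2]<.19)&(abs(c[...,1]+.1)<.06)
    v,u=np.nonzero(cl);print(" clip px",u.min(),u.max(),v.min(),v.max(),len(u),"cloud med",np.median(c[cl],0).round(4),c[cl].min(0).round(4),c[cl].max(0).round(4))
    # shaft
    sh=(S<60)&(c[...,2]>.145)&(c[...,2]<.17)&(abs(c[...,0]-.6)<.05)&(c[...,1]>-.25)&(c[...,1]<-.05)
    P=c[sh];k,d=fit(P);t=(P[:,:2]-k[:2])@d;print(" shaft",k.round(4),d.round(4),np.ptp(t),len(P),P.max(0).round(4),P.min(0).round(4))
    gr=(H>60)&(H<95)&(S>80)&(V>30)&(c[...,1]<0)&(c[...,1]>-.4)&(c[...,2]<.025)
    q=max(cv2.findContours(gr.astype(np.uint8),0,1)[0],key=cv2.contourArea).reshape(-1,2)
    print(" base",c[gr][:,2].mean())
    for nm,hl in(("blue",(H>100)&(H<125)&(S>150)&(c[...,0]>.33)&(c[...,0]<.6)),):
        q=max(cv2.findContours(hl.astype(np.uint8),0,1)[0],key=cv2.contourArea).reshape(-1,2)
        print(" tray rim",cv2.minAreaRect((onplane(g,q[:,0],q[:,1],.033)[:,:2]*1000).astype(np.float32)))
    # bowl: white 
    for nm,(cx,cy),zz in(("bowl",(.43,.113),.055),("mug",(.43,.37),.085)):
        m=(abs(c[...,2]-zz)<.01)&(np.hypot(c[...,0]-cx,c[...,1]-cy)<.08)&(S<80)
        print(nm,c[m].mean(0).round(3),c[m].min(0).round(3),c[m].max(0).round(3))
```

```text
top red top [0.6063 0.2835 0.0272] [ 0.003 -1.   ] 0.0792 189
 mat ((619.4554443359375, 226.9113311767578), (90.3951416015625, 231.0140838623047), 2.294647693634033)
 clip px 424 463 104 147 115 cloud med [ 0.5815 -0.0608  0.1658] [ 0.5541 -0.1374  0.1329] [ 0.6509 -0.055   0.1869]
 shaft [ 0.5731 -0.1079  0.1576] [-0.0328  0.9995] 0.09163949679662767 380 [ 0.6045 -0.0501  0.1698] [ 0.5502 -0.1418  0.1458]
 base 0.01626521616004526
 tray rim ((430.297119140625, 257.1573791503906), (163.744384765625, 113.96495819091797), 9.18017292022705)
bowl [0.425 0.113 0.052] [0.379 0.07  0.045] [0.468 0.158 0.059]
mug [0.43  0.388 0.083] [0.392 0.35  0.075] [0.467 0.429 0.089]
side red top [0.6061 0.2865 0.0285] [0.002 1.   ] 0.0835 162
 mat ((620.563720703125, 227.12545776367188), (93.10261535644531, 232.72744750976562), 2.4898476600646973)
 clip px 279 299 113 135 58 cloud med [ 0.5876 -0.0639  0.1682] [ 0.5542 -0.1416  0.145 ] [ 0.6518 -0.0514  0.1882]
 shaft [ 0.5743 -0.1216  0.1595] [-0.0507  0.9987] 0.09415839174677 143 [ 0.6031 -0.0523  0.17  ] [ 0.5507 -0.1472  0.1453]
 base 0.018551534258588426
 tray rim ((429.88909912109375, 259.1719970703125), (164.1300048828125, 119.37649536132812), 8.877588272094727)
bowl [0.425 0.11  0.053] [0.378 0.069 0.045] [0.469 0.16  0.059]
mug [0.43  0.391 0.083] [0.392 0.35  0.075] [0.468 0.443 0.089]
```

Run:
```python
from h import *
for n in("top0","side0"):
    g=load(n); hsv=cv2.cvtColor(g["image"],cv2.COLOR_RGB2HSV);c=cloud(g)
    H,S,V=[hsv[...,i].astype(int) for i in range(3)]
    cl=(H>12)&(H<32)&(S>110)&(V>120)&(c[...,2]>.12)&(c[...,2]<.19)&(abs(c[...,1]+.06)<.03)&(abs(c[...,0]-.58)<.04)
    P=c[cl];v,u=np.nonzero(cl)
    print(n,"clip px",u.min(),u.max(),v.min(),v.max(),len(P),P.mean(0).round(4))
    T=c[cl&(c[...,2]>.16)]; print("  top pts",len(T),T.mean(0).round(4),T.min(0).round(4),T.max(0).round(4), "px->z=.1677",onplane(g,u.mean(),v.mean(),.1677).round(4))
    # shaft silhouettes per y bin
    sh=(S<70)&(V>70)&(c[...,2]>.14)&(c[...,2]<.172)&(abs(c[...,0]-.575)<.04)&(c[...,1]>-.15)&(c[...,1]<-.03)
    for y in np.arange(-.14,-.03,.01):
        q=c[sh&(abs(c[...,1]-y)<.005)]
        if len(q): print("   y",round(y,3),len(q),"x mid",((q[:,0].min()+q[:,0].max())/2).round(4),"range",np.ptp(q[:,0]).round(4),"zmax",np.percentile(q[:,2],95).round(4))
    # end plate vertical green points
    gr=(H>60)&(H<95)&(S>80)&(c[...,1]<0)&(c[...,1]>-.4)
    q=c[gr&(c[...,2]>.05)&(c[...,2]<.21)&(c[...,1]<-.12)&(c[...,1]>-.18)]
    if len(q)>50:
        A=np.c_[q[:,0],np.ones(len(q))];w=np.linalg.lstsq(A,q[:,1],rcond=None)[0]
        for _ in range(4):
            e=abs(A@w-q[:,1])<.006; w=np.linalg.lstsq(A[e],q[e,1],rcond=None)[0]
        print("  plate yaw slope dy/dx",w,e.sum(),"y@.575",w@[.575,1])
    b=gr&(c[...,2]<.03)&(c[...,2]>.005)
    print("  base",np.median(c[b],0).round(4),c[b].max(0).round(4),c[b].min(0).round(4))
    for z in (.0,):
        # front edge of the base: for each row/col max y
        q=c[b]; xs=np.arange(.49,.66,.01); pts=np.array([[x,q[abs(q[:,0]-x)<.005][:,1].max()] for x in xs if (abs(q[:,0]-x)<.005).any()])
        print("  front edge fit",np.polyfit(pts[:,0],pts[:,1],1),pts[:,1].round(3))
    print(" nose",onplane(g,*( (325.7,144.6) if n=="top0" else (215+390/8,195+158/8)),.01).round(4))
```

```text
top0 clip px 424 431 130 147 89 [ 0.5723 -0.0593  0.1608]
  top pts 65 [ 0.5711 -0.0596  0.1652] [ 0.5541 -0.0644  0.1605] [ 0.5901 -0.054   0.1714] px->z=.1677 [ 0.5701 -0.0576  0.1677]
   y -0.14 104 x mid 0.5774 range 0.0544 zmax 0.1708
   y -0.13 44 x mid 0.5748 range 0.0216 zmax 0.1623
   y -0.12 43 x mid 0.5735 range 0.0204 zmax 0.1626
   y -0.11 43 x mid 0.5734 range 0.0223 zmax 0.162
   y -0.1 43 x mid 0.5745 range 0.023 zmax 0.163
   y -0.09 40 x mid 0.5722 range 0.0206 zmax 0.1617
   y -0.08 42 x mid 0.5727 range 0.0285 zmax 0.163
   y -0.07 29 x mid 0.5725 range 0.0274 zmax 0.1626
   y -0.06 1 x mid 0.5745 range 0.0 zmax 0.158
   y -0.05 40 x mid 0.57 range 0.0211 zmax 0.1611
   y -0.04 25 x mid 0.5699 range 0.0206 zmax 0.1609
  plate yaw slope dy/dx [ 0.04924201 -0.1689191 ] 1146 y@.575 -0.1406049472916842
  base [ 0.5131 -0.1325  0.0163] [ 0.6813 -0.0662  0.03  ] [ 0.467  -0.3995  0.0067]
  front edge fit [ 0.00233824 -0.07426838] [-0.075 -0.075 -0.073 -0.073 -0.069 -0.069 -0.067 -0.068 -0.068 -0.067
 -0.067 -0.127 -0.067 -0.068 -0.067 -0.066]
 nose [0.6073 0.1705 0.01  
[... 419 characters left out ...]
56 range 0.015 zmax 0.1644
   y -0.09 7 x mid 0.5654 range 0.0293 zmax 0.1686
   y -0.08 7 x mid 0.5738 range 0.0142 zmax 0.1628
   y -0.07 1 x mid 0.5595 range 0.0 zmax 0.1681
   y -0.06 5 x mid 0.5693 range 0.0129 zmax 0.1643
   y -0.05 18 x mid 0.5745 range 0.0279 zmax 0.1624
   y -0.04 30 x mid 0.5715 range 0.0209 zmax 0.1608
  plate yaw slope dy/dx [ 0.04586141 -0.16719816] 1319 y@.575 -0.14082784716535657
  base [ 0.5271 -0.112   0.0192] [ 0.6815 -0.0619  0.03  ] [ 0.4658 -0.4     0.0071]
  front edge fit [ 0.05455229 -0.09730651] [-0.071 -0.075 -0.072 -0.07  -0.068 -0.066 -0.065 -0.066 -0.063 -0.064
 -0.063 -0.062 -0.062 -0.063 -0.063 -0.065 -0.066 -0.064]
 nose [0.6042 0.1696 0.01  ]
```

Run:
```python
from h import *
g=load("top0"); print(R.from_rotvec([-0.2901558,2.07474578,-2.07095237]).as_matrix().round(3))
print(onplane(g,[264.7,299],[144.2,144.2],.028).round(4)) 
hsv=cv2.cvtColor(g["image"],cv2.COLOR_RGB2HSV)
print(hsv[144,258:332].tolist())
```

```text
[[-0.962 -0.001  0.274]
 [-0.274  0.002 -0.962]
 [ 0.    -1.    -0.002]]
[[0.6061 0.3258 0.028 ]
 [0.6044 0.2388 0.028 ]]
[[11, 143, 102], [11, 97, 55], [173, 29, 35], [170, 26, 30], [30, 7, 36], [0, 65, 43], [179, 164, 87], [1, 200, 168], [0, 208, 226], [1, 211, 241], [0, 205, 245], [0, 205, 245], [1, 205, 246], [0, 205, 245], [0, 206, 245], [0, 208, 244], [0, 203, 245], [0, 209, 244], [1, 208, 245], [0, 205, 245], [0, 207, 245], [0, 206, 245], [1, 204, 246], [1, 207, 245], [0, 207, 245], [0, 204, 245], [1, 206, 245], [0, 202, 245], [1, 205, 245], [0, 205, 245], [0, 203, 245], [1, 206, 245], [0, 205, 245], [0, 205, 245], [1, 207, 245], [0, 204, 245], [0, 205, 245], [1, 203, 245], [1, 200, 241], [0, 185, 223], [0, 143, 169], [177, 68, 116], [160, 15, 99], [150, 11, 113], [150, 6, 125], [145, 12, 133], [145, 11, 139], [150, 10, 147], [150, 10, 152], [155, 9, 162], [146, 11, 168], [150, 7, 174], [150, 7, 179], [145, 8, 186], [150, 9, 190], [150, 11, 191], [150, 9, 188], [154, 11, 181], [145, 9, 170], [146, 11, 163], [146, 12, 152], [150, 13, 142], [150, 13, 135], [150, 12, 123], [144, 11, 113], [162, 12, 103], [170, 9, 84], [160, 13, 60], [30, 7, 37], [0, 0, 26], [40, 25, 31], [0, 8, 32], [30, 8, 34], [150, 7, 38]]
```

```bash
cat >> h.py <<'E'
def steps(p,Rm,segs):
    """segs: list of (world target pos, total world rotvec deg, rows). print tool-frame rows"""
    p=np.array(p,float);Rm=np.array(Rm,float)
    for tgt,rot,n in segs:
        d=(np.array(tgt)-p)/n; w=np.radians(np.array(rot,float))/n
        for i in range(n):
            sh=Rm.T@d; tw=np.degrees(Rm.T@w)
            print("[%.4f,%.4f,%.4f],[%.2f,%.2f,%.2f]"%(*sh,*tw))
            p=p+d; Rm=R.from_rotvec(w).as_matrix()@Rm
        print("--",p.round(4))
def cur():
    from bench import r
    o=r.get_obs(); return o, np.array(o["tcp_pos"]), R.from_rotvec(o["orientation"]).as_matrix()
E
python3 - <<'E'
from h import *
o,p,M=cur()
for n in("top0","side0"):
    c=cloud(load(n)); m=(c[...,0]>.4)&(c[...,0]<.75)&(c[...,1]>-.45)&(c[...,1]<-.03); 
    for z0,z1 in((.03,.1),(.1,.2),(.2,.3),(.3,.6)):
        q=c[m&(c[...,2]>z0)&(c[...,2]<z1)]; print(n,z0,len(q),q.min(0).round(3) if len(q) else "",q.max(0).round(3) if len(q) else "")
steps(p,M,[((.31,-.40,.25),(0,0,0),8),((.39,-.20,.25),(0,0,35),6),((.45,0,.25),(0,0,35),6),((.606,.262,.2),(0,0,4),10)])
E
```

```text
top0 0.03 1231 [ 0.469 -0.444  0.03 ] [ 0.67  -0.065  0.1  ]
top0 0.1 3724 [ 0.481 -0.45   0.1  ] [ 0.67  -0.041  0.2  ]
top0 0.2 6878 [ 0.482 -0.357  0.2  ] [ 0.679 -0.132  0.294]
top0 0.3 0  
side0 0.03 1128 [ 0.469 -0.357  0.03 ] [ 0.67  -0.061  0.1  ]
side0 0.1 1988 [ 0.482 -0.352  0.1  ] [ 0.68  -0.039  0.2  ]
side0 0.2 2013 [ 0.482 -0.354  0.2  ] [ 0.681 -0.132  0.293]
side0 0.3 0  
[-0.0236,-0.0000,-0.0256],[0.00,0.00,0.00]
[-0.0236,-0.0000,-0.0256],[0.00,0.00,0.00]
[-0.0236,-0.0000,-0.0256],[0.00,0.00,0.00]
[-0.0236,-0.0000,-0.0256],[0.00,0.00,0.00]
[-0.0236,-0.0000,-0.0256],[0.00,0.00,0.00]
[-0.0236,-0.0000,-0.0256],[0.00,0.00,0.00]
[-0.0236,-0.0000,-0.0256],[0.00,0.00,0.00]
[-0.0236,-0.0000,-0.0256],[0.00,0.00,0.00]
-- [ 0.31 -0.4   0.25]
[-0.0220,0.0000,-0.0284],[0.00,-5.83,-0.01]
[-0.0247,0.0000,-0.0260],[0.00,-5.83,-0.01]
[-0.0273,0.0000,-0.0234],[0.00,-5.83,-0.01]
[-0.0295,0.0000,-0.0205],[0.00,-5.83,-0.01]
[-0.0314,0.0000,-0.0174],[0.00,-5.83,-0.01]
[-0.0330,0.0000,-0.0141],[0.00,-5.83,-0.01]
-- [ 0.39 -0.2   0.25]
[-0.0322,0.0000,-0.0133],[0.00,-5.83,-0.01]
[-0.0334,0.0000,-0.0099],[0.00,-5.83,-0.01]
[-0.0342,0.0000,-0.0065],[0.00,-5.83,-0.01]
[-0.0347,0.0000,-0.0030],[0.00,-5.83,-0.01]
[-0.0348,-0.0000,0.0006],[0.00,-5.83,-0.01]
[-0.0346,-0.0000,0.0041],[0.00,-5.83,-0.01]
-- [0.45 0.   0.25]
[-0.0272,0.0050,0.0137],[0.00,-0.40,-0.00]
[-0.0271,0.0050,0.0139],[0.00,-0.40,-0.00]
[-0.0271,0.0050,0.0141],[0.00,-0.40,-0.00]
[-0.0270,0.0050,0.0143],[0.00,-0.40,-0.00]
[-0.0269,0.0050,0.0145],[0.00,-0.40,-0.00]
[-0.0267,0.0050,0.0146],[0.00,-0.40,-0.00]
[-0.0266,0.0050,0.0148],[0.00,-0.40,-0.00]
[-0.0265,0.0050,0.0150],[0.00,-0.40,-0.00]
[-0.0264,0.0050,0.0152],[0.00,-0.40,-0.00]
[-0.0263,0.0050,0.0154],[0.00,-0.40,-0.00]
-- [0.606 0.262 0.2  ]
```

Call:
jog_arm(motion=[[1,[-0.0236,0,-0.0256],[0,0,0]],[1,[-0.0236,0,-0.0256],[0,0,0]],[1,[-0.0236,0,-0.0256],[0,0,0]],[1,[-0.0236,0,-0.0256],[0,0,0]],[1,[-0.0236,0,-0.0256],[0,0,0]],[1,[-0.0236,0,-0.0256],[0,0,0]],[1,[-0.0236,0,-0.0256],[0,0,0]],[1,[-0.0236,0,-0.0256],[0,0,0]]], force=100)

```text
clock: 0.77
tcp_pos: [0.3108, -0.3986, 0.25]
orientation: [-0.29, 2.073, -2.073]
contact_force: [1.3, -0.4, 0.2]
grip_width: 0.085
```

Call:
jog_arm(motion=[[1,[-0.022,0,-0.0284],[0,-5.8,0]],[1,[-0.0247,0,-0.026],[0,-5.8,0]],[1,[-0.0273,0,-0.0234],[0,-5.8,0]],[1,[-0.0295,0,-0.0205],[0,-5.8,0]],[1,[-0.0314,0,-0.0174],[0,-5.8,0]],[1,[-0.033,0,-0.0141],[0,-5.8,0]],[1,[-0.0322,0,-0.0133],[0,-5.8,0]],[1,[-0.0334,0,-0.01],[0,-5.8,0]],[1,[-0.0342,0,-0.0065],[0,-5.8,0]],[1,[-0.0347,0,-0.003],[0,-5.8,0]]])

```text
clock: 1.6
tcp_pos: [0.4312, -0.0655, 0.2502]
orientation: [-1.066, 1.409, -1.41]
contact_force: [0.8, -0.5, -0.0]
grip_width: 0.0852
```

Run:
```python
from h import *
o,p,M=cur(); print(M.round(3),o["joints"].round(3))
a=np.degrees(np.arctan2(M[1,2],M[0,2])); print(a)
steps(p,M,[((.606,.264,.15),(0,0,-a),10)])
```

```text
[[-0.272 -0.     0.962]
 [-0.962 -0.    -0.272]
 [ 0.    -1.    -0.   ]] [ 0.476  0.113 -0.497  2.069  0.065  0.974 -0.331]
-15.80595569733533
[-0.0365,0.0100,0.0078],[0.00,-1.58,-0.00]
[-0.0362,0.0100,0.0089],[0.00,-1.58,-0.00]
[-0.0360,0.0100,0.0098],[0.00,-1.58,-0.00]
[-0.0357,0.0100,0.0108],[0.00,-1.58,-0.00]
[-0.0354,0.0100,0.0118],[0.00,-1.58,-0.00]
[-0.0350,0.0100,0.0128],[0.00,-1.58,-0.00]
[-0.0347,0.0100,0.0137],[0.00,-1.58,-0.00]
[-0.0343,0.0100,0.0147],[0.00,-1.58,-0.00]
[-0.0339,0.0100,0.0156],[0.00,-1.58,-0.00]
[-0.0334,0.0100,0.0166],[0.00,-1.58,-0.00]
-- [0.606 0.264 0.15 ]
```

Call:
jog_arm(motion=[[1,[-0.0365,0.01,0.0078],[0,-1.58,0]],[1,[-0.0362,0.01,0.0089],[0,-1.58,0]],[1,[-0.036,0.01,0.0098],[0,-1.58,0]],[1,[-0.0357,0.01,0.0108],[0,-1.58,0]],[1,[-0.0354,0.01,0.0118],[0,-1.58,0]],[1,[-0.035,0.01,0.0128],[0,-1.58,0]],[1,[-0.0347,0.01,0.0137],[0,-1.58,0]],[1,[-0.0343,0.01,0.0147],[0,-1.58,0]],[1,[-0.034,0.01,0.0156],[0,-1.58,0]],[1,[-0.0334,0.01,0.0166],[0,-1.58,0]]])

```text
clock: 2.43
tcp_pos: [0.608, 0.263, 0.1491]
orientation: [-1.209, 1.212, -1.212]
contact_force: [-0.1, -0.5, 0.8]
grip_width: 0.0851
```

Run:
```python
from h import *
o,p,M=cur(); print(p,M.round(3),o["joints"].round(3))
f=grab("top","1");crop(f,"t1",220,360,90,180,5);s=grab("side","1");crop(s,"s1",200,340,170,290,5)
```

```text
[0.60804465 0.26302284 0.14909817] [[-0.004 -0.001  1.   ]
 [-1.    -0.001 -0.004]
 [ 0.001 -1.    -0.001]] [-0.109  0.624 -0.566  1.643  0.384  0.989 -0.808]
```

View pics/t1.png

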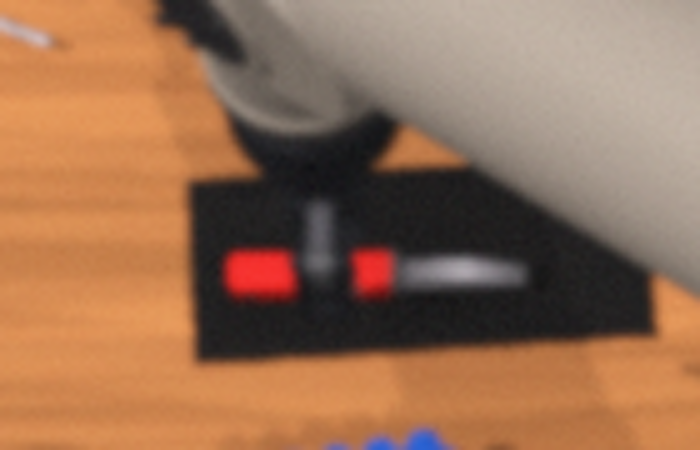

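View pics/s1.png

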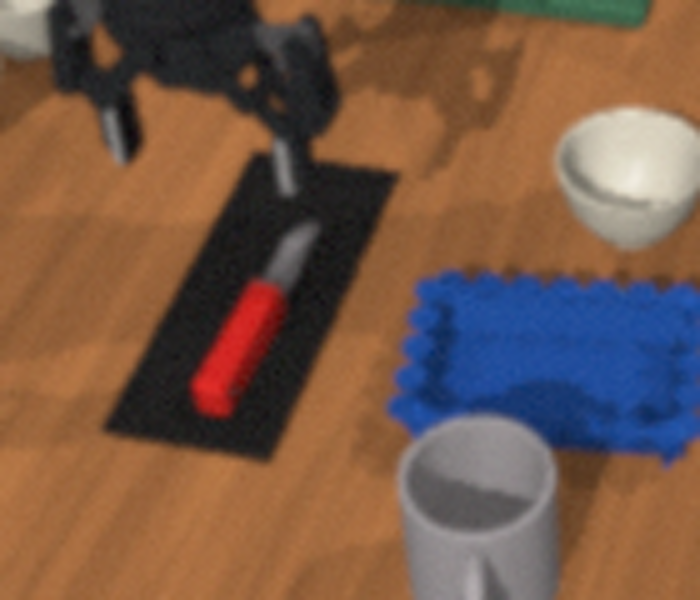

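The gripper straddles the handle in the top view, with the finger at crop (320,265) and red visible on both sides. I'll go down now.

Call:
jog_arm(motion=[[1,[-0.001,0.03,-0.002],[0,0,0]],[1,[0,0.03,0],[0,0,0]],[1,[0,0.03,0],[0,0,0]],[1,[0,0.02,0],[0,0,0]],[1,[0,0.011,0],[0,0,0]],[1,[0,0,0],[0,0,0]]])

```text
clock: 3.03
tcp_pos: [0.6039, 0.2612, 0.0265]
orientation: [-1.212, 1.215, -1.213]
contact_force: [-0.1, -0.6, -0.0]
grip_width: 0.085
```

Call:
jog_arm(motion=[[0,[0,0,0],[0,0,0]],[0,[0,0,0],[0,0,0]],[0,[0,0,0],[0,0,0]],[0,[0,0,0],[0,0,0]],[0,[0,0,0],[0,0,0]],[0,[0,0,0],[0,0,0]]], force=100)

```text
clock: 3.53
tcp_pos: [0.6063, 0.263, 0.0307]
orientation: [-1.205, 1.212, -1.213]
contact_force: [-0.5, -0.6, -0.4]
grip_width: 0.0176
```

Run:
```python
from h import *
s=grab("side","2");crop(s,"s2",200,340,170,290,5)
o,p,M=cur(); print(p,M.round(3),o["grip_width"],o["contact_force"],o["moment"])
```

```text
[0.6062383  0.26299028 0.03063162] [[-0.005  0.002  1.   ]
 [-1.     0.    -0.005]
 [-0.    -1.     0.002]] 0.017681469858745993 [-2.1718704  -0.68728463  6.0573818 ] [-0.13536831  0.1977384   0.00497396]
```

View pics/s2.png

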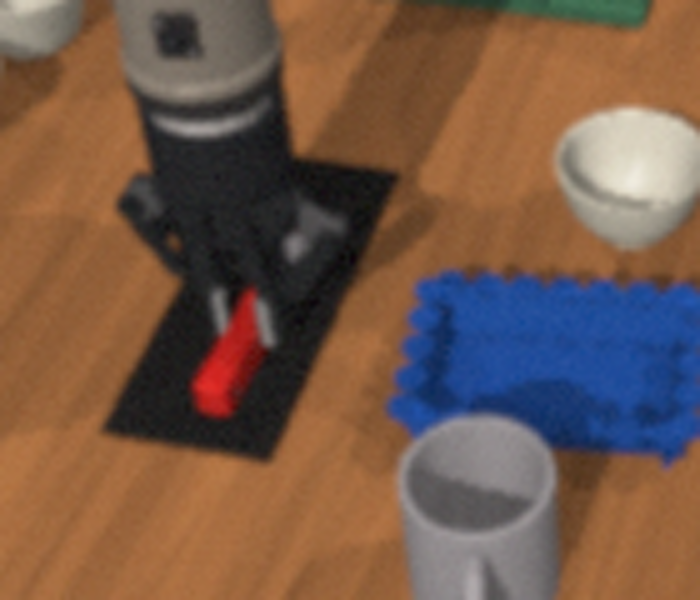

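The side view shows both pads on the handle. I'll lift it.

Call:
jog_arm(motion=[[0,[0,-0.01,0],[0,0,0]],[0,[0,-0.03,0],[0,0,0]],[0,[0,-0.035,0],[0,0,0]],[0,[0,-0.035,0],[0,0,0]],[0,[0,-0.035,0],[0,0,0]],[0,[0,-0.035,0],[0,0,0]],[0,[0,-0.02,0],[0,0,0]],[0,[0,0,0],[0,0,0]]])

```text
clock: 4.25
tcp_pos: [0.6076, 0.2645, 0.236]
orientation: [-1.197, 1.209, -1.214]
contact_force: [0.7, 0.8, -1.2]
grip_width: 0.0176
```

Run:
```python
from h import *
s=grab("side","3");t=grab("top","3")
crop(s,"s3",180,340,120,260,4);crop(t,"t3",240,400,90,190,5)
o,p,M=cur(); print(p,M.round(3),o["grip_width"],o["contact_force"],o["moment"],o["joints"].round(2))
steps(p,M,[((.5655,.075,.225),(0,0,3.3),8)])
```

```text
[0.6057117  0.26273574 0.23048636] [[-0.005  0.002  1.   ]
 [-1.     0.    -0.005]
 [-0.    -1.     0.002]] 0.01721578813571971 [-0.63694616 -0.47366901 -1.36887181] [-0.0300036   0.00333575  0.03167162] [-0.09  0.54 -0.6   1.58  0.33  1.12 -0.77]
[0.0235,0.0007,-0.0049],[-0.00,-0.41,0.00]
[0.0235,0.0007,-0.0051],[-0.00,-0.41,0.00]
[0.0234,0.0007,-0.0052],[-0.00,-0.41,0.00]
[0.0234,0.0007,-0.0054],[-0.00,-0.41,0.00]
[0.0233,0.0007,-0.0056],[-0.00,-0.41,0.00]
[0.0233,0.0007,-0.0058],[-0.00,-0.41,0.00]
[0.0233,0.0007,-0.0059],[-0.00,-0.41,0.00]
[0.0232,0.0007,-0.0061],[-0.00,-0.41,0.00]
-- [0.5655 0.075  0.225 ]
```

View pics/s3.png

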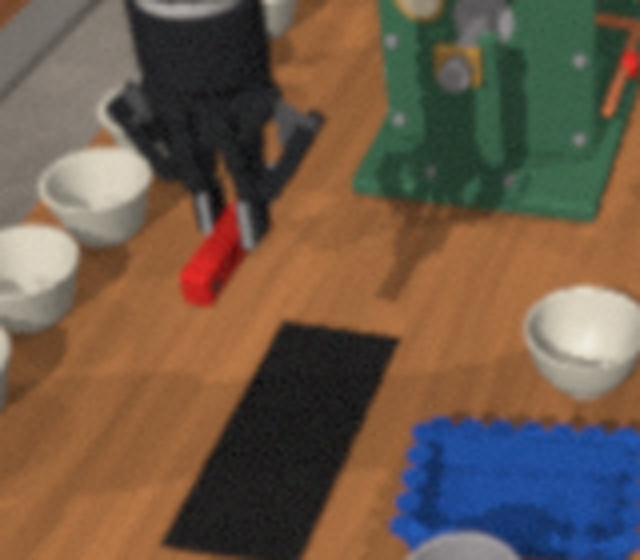

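View pics/t3.png

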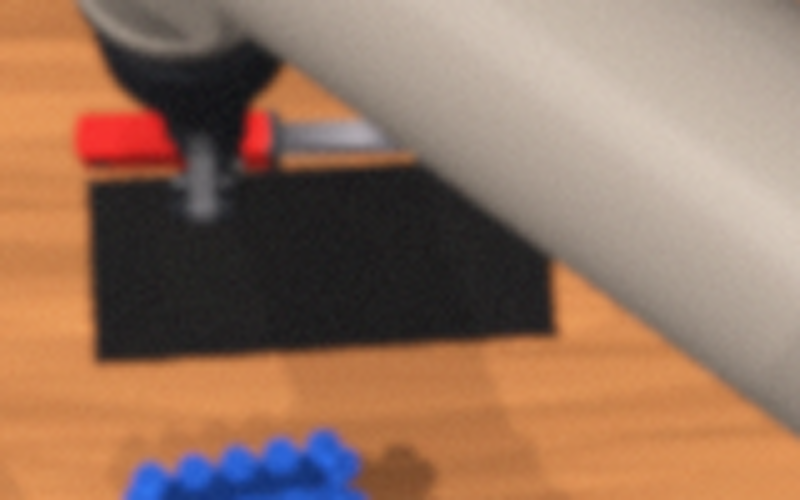

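The wedge is held level, clear of the mat (handle at side-crop (215,260), blade at top-crop 275–400). I'll carry it toward the shaft end.

Call:
jog_arm(motion=[[0,[0.015,0.0005,-0.005],[0,-0.41,0]],[0,[0.025,0.0007,-0.005],[0,-0.41,0.5]],[0,[0.025,0.0007,-0.005],[0,-0.41,0.5]],[0,[0.025,0.0007,-0.0055],[0,-0.41,0.5]],[0,[0.025,0.0007,-0.0055],[0,-0.41,0.5]],[0,[0.025,0.0007,-0.0055],[0,-0.41,0.5]],[0,[0.025,0.0007,-0.006],[0,-0.41,0.5]],[0,[0.0225,0.0007,-0.0065],[0,-0.41,0.5]],[0,[0,0,0],[0,0,0.5]],[0,[0,0,0],[0,0,0]]])

```text
clock: 5.18
tcp_pos: [0.5644, 0.0718, 0.2176]
orientation: [-1.184, 1.208, -1.121]
contact_force: [-0.2, 0.4, -0.7]
grip_width: 0.0175
```

Run:
```python
from h import *
s=grab("side","4");t=grab("top","4")
crop(s,"s4",240,340,60,180,5);crop(t,"t4",300,460,90,190,5)
o,p,M=cur(); print(p,M.round(4),o["grip_width"],o["contact_force"],o["joints"].round(2))
```

```text
[0.56498516 0.07510673 0.21858462] [[ 5.250e-02 -3.800e-03  9.986e-01]
 [-9.961e-01  7.010e-02  5.260e-02]
 [-7.020e-02 -9.975e-01 -1.000e-04]] 0.018125921983769118 [-0.06853109 -0.13079071 -0.93717412] [ 0.3   0.41 -0.64  1.81  0.21  0.99 -0.36]
```

View pics/s4.png

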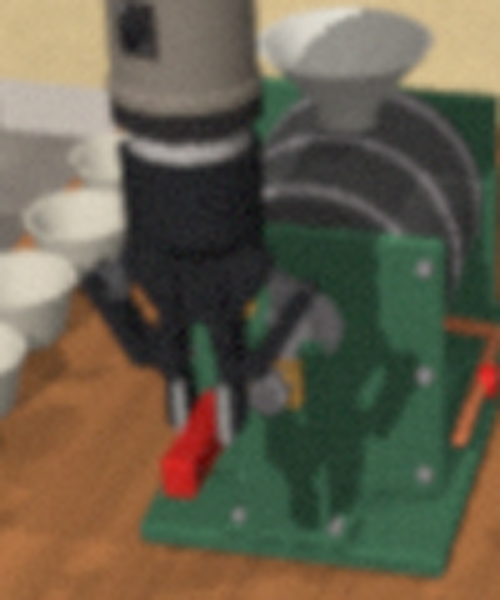

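View pics/t4.png

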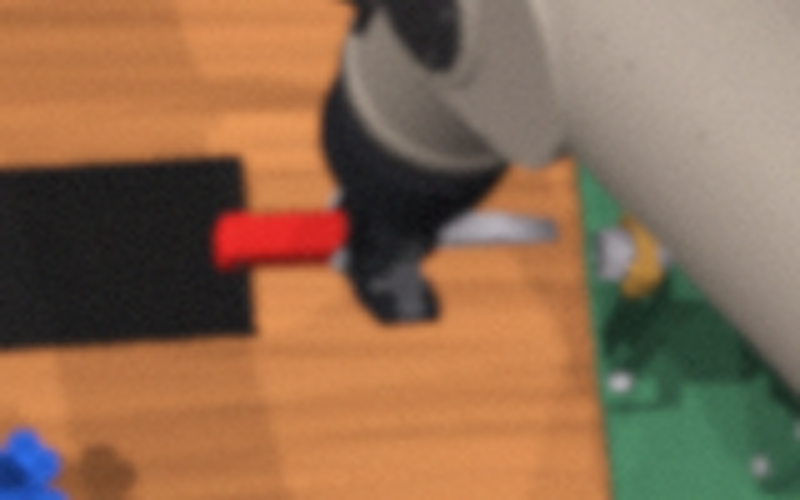

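Top view: the nose is at crop (555,230), i.e. pixel (411,136). The shaft end is at crop (600,255) and the clip at (640,255). I'll check these in metres.

```bash
cat >> h.py <<'E'
SEAT=np.array([.571,-.0597,.150]); PSI=.05
EX=np.array([np.cos(PSI),np.sin(PSI),0]);EY=np.array([-np.sin(PSI),np.cos(PSI),0])
def rl(p): d=np.asarray(p)-SEAT; return np.stack([d@EX,d@EY,d[...,2]],-1)
E
python3 - <<'E'
from h import *
t=load("top4");c=cloud(t);hsv=cv2.cvtColor(t["image"],cv2.COLOR_RGB2HSV).astype(int)
m=(hsv[...,1]<70)&(c[...,2]>.17)&(c[...,2]<.23); m[:,:387]=0;m[:,413:]=0;m[:128]=0;m[:,:][145:]=0
for u in range(388,413):
    q=m[:,u]
    if q.sum(): P=c[q,u]; print(u,q.sum(),np.nonzero(q)[0][[0,-1]],(rl(P.mean(0))*1000).round(1), "zmax",P[:,2].max().round(4))
P=onplane(t,[411,419.6],[136,141],.19);print(rl(P)*1000)
print("clip edge/shaft end", rl(onplane(t,420,141,.16))*1000)
o,p,M=cur();print("nose pred",rl(p+.092*M[:,0]+.0226*M[:,1])*1000)
E
```

```text
388 1 [138 138] [-3.8 98.7 53. ] zmax 0.203
389 3 [136 138] [-2.5 96.8 55.8] zmax 0.2094
390 4 [135 138] [-2.2 94.9 57.9] zmax 0.2107
391 4 [135 138] [-1.6 92.3 55.6] zmax 0.2097
392 5 [134 138] [-1.  90.3 56.8] zmax 0.2105
393 5 [134 138] [-1.1 88.1 56.7] zmax 0.2099
394 6 [133 138] [ 0.2 85.5 55.4] zmax 0.208
395 6 [133 138] [-0.2 83.5 56.1] zmax 0.2081
396 6 [133 138] [-0.3 81.3 55.9] zmax 0.211
397 6 [133 138] [ 0.  78.8 54.5] zmax 0.2081
398 5 [133 138] [-0.1 77.  56.5] zmax 0.21
399 6 [133 138] [-0.4 74.6 55. ] zmax 0.2092
400 6 [133 138] [-0.7 72.5 55.3] zmax 0.2108
401 6 [133 138] [-0.1 69.8 52.8] zmax 0.2064
402 6 [133 138] [-0.3 67.6 53. ] zmax 0.206
403 6 [133 138] [-0.  65.2 51.8] zmax 0.2057
404 5 [133 137] [ 0.7 63.  52.5] zmax 0.2068
405 4 [134 137] [ 0.1 60.5 50.2] zmax 0.2029
406 4 [134 137] [ 0.4 57.9 48.7] zmax 0.2005
407 4 [134 137] [ 0.6 55.5 47.5] zmax 0.1994
408 4 [134 137] [ 0.9 53.  46.2] zmax 0.1976
409 4 [134 137] [ 1.5 50.3 43.8] zmax 0.1958
410 3 [135 137] [-0.4 48.6 45.7] zmax 0.1967
[[  1.14864868  45.14375031  40.        ]
 [-11.59007539  27.33062808  40.        ]]
clip edge/shaft end [-2.99387561 19.16326381 10.        ]
nose pred [ 0.96712935 44.75297146 39.58103315]
```

The blade lines up with the shaft to within about 1 mm, and the nose is 45 mm out and about 28 mm above the shaft top. I'll go forward 32 mm, then partway down.

Call:
jog_arm(motion=[[0,[0.008,-0.0006,0],[0,0,0]],[0,[0.008,-0.0006,0],[0,0,0]],[0,[0.008,-0.0006,0],[0,0,0]],[0,[0.008,-0.0005,-0.0005],[0,0,0]],[0,[0.0003,0.005,0],[0,0,0]],[0,[0.0003,0.005,0],[0,0,0]],[0,[0.0003,0.005,0],[0,0,0]],[0,[0.0002,0.003,0],[0,0,0]],[0,[0,0,0],[0,0,0]],[0,[0,0,0],[0,0,0]]])

```text
clock: 6.12
tcp_pos: [0.5666, 0.0431, 0.2011]
orientation: [-1.183, 1.203, -1.118]
contact_force: [0.5, -0.2, -0.3]
grip_width: 0.0177
```

```bash
cat >> h.py <<'E'
def st():
    o,p,M=cur(); n=p+.092*M[:,0]+.0226*M[:,1]
    print("t",round(o["clock"],2),"tcp",p.round(4),"nose(rl mm)",(rl(n)*1000).round(1),"pitch",np.degrees(np.arcsin(-M[2,0])).round(2),"yaw",np.degrees(np.arctan2(M[0,0],-M[1,0])).round(2),"F",np.array(o["contact_force"]).round(2),"Mo",np.array(o["moment"]).round(2),"w",round(o["grip_width"],4))
E
python3 - <<'E'
from h import *
s=grab("side","5");t=grab("top","5")
crop(s,"s5",250,330,80,180,6);crop(t,"t5",360,460,90,170,7)
st()
E
```

```text
t 6.22 tcp [0.5669 0.043  0.2016] nose(rl mm) [ 1.3 12.5 22.6] pitch 4.01 yaw 3.03 F [ 0.15  0.47 -0.84] Mo [-0.15 -0.01  0.06] w 0.0172
```

View pics/t5.png

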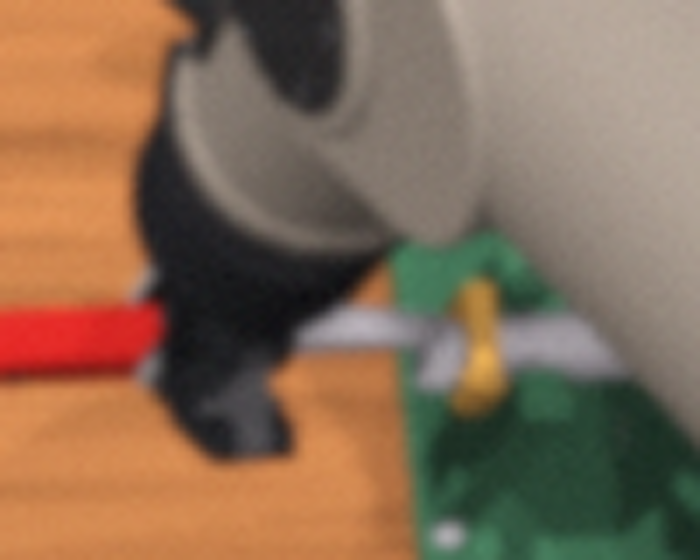

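View pics/s5.png

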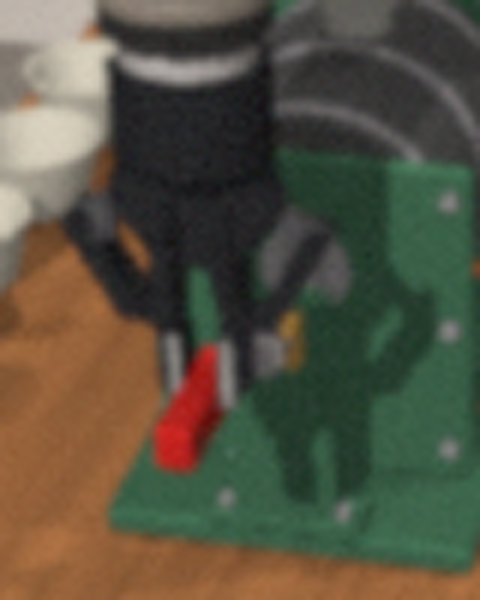

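Run:
```python
from h import *
t=load("top5")
im=t["image"][90:170,360:460,::-1]; im=cv2.resize(im,None,fx=8,fy=8,interpolation=cv2.INTER_CUBIC)
def dot(q,col):
    u=(proj(t,q)-[360,90]+.5)*8-.5; cv2.circle(im,tuple(int(v) for v in u.round()),3,col,-1)
W=lambda x,y,z: SEAT+x*EX+y*EY+np.array([0,0,z])
for y in(18,-25,-50): dot(W(0,y/1000,.012),(255,0,255))
dot(W(0,0,.0177),(255,255,0))
o,p,M=cur()
for a,top in((.092,.002),(.077,.009),(.062,.016),(.04,.016)): dot(p+a*M[:,0]+(.0226-top)*M[:,1],(0,0,0))
cv2.imwrite("pics/t5b.png",im[100:400])
```

```text
(no output)
```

View pics/t5b.png

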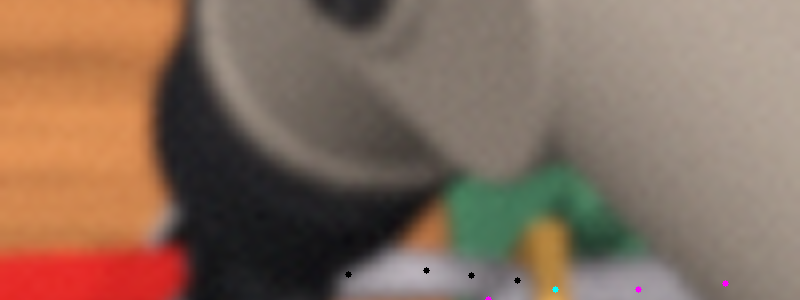

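Run:
```python
from h import *
t=load("top5")
im=t["image"][110:160,385:450,::-1]; k=12; im=cv2.resize(im,None,fx=k,fy=k,interpolation=cv2.INTER_CUBIC)
def dot(q,col):
    u=(proj(t,q)-[385,110]+.5)*k-.5; cv2.circle(im,tuple(int(v) for v in u.round()),3,col,-1)
W=lambda x,y,z: SEAT+x*EX+y*EY+np.array([0,0,z])
for y in(18,-25,-50): dot(W(0,y/1000,.012),(255,0,255))
for x in(-.018,0,.018):dot(W(x,0,.0177),(255,255,0))
o,p,M=cur()
for a,top in((.092,.002),(.077,.009),(.062,.016),(.04,.016)): dot(p+a*M[:,0]+(.0226-top)*M[:,1],(0,0,0))
cv2.imwrite("pics/t5c.png",im)
```

```text
(no output)
```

View pics/t5c.png

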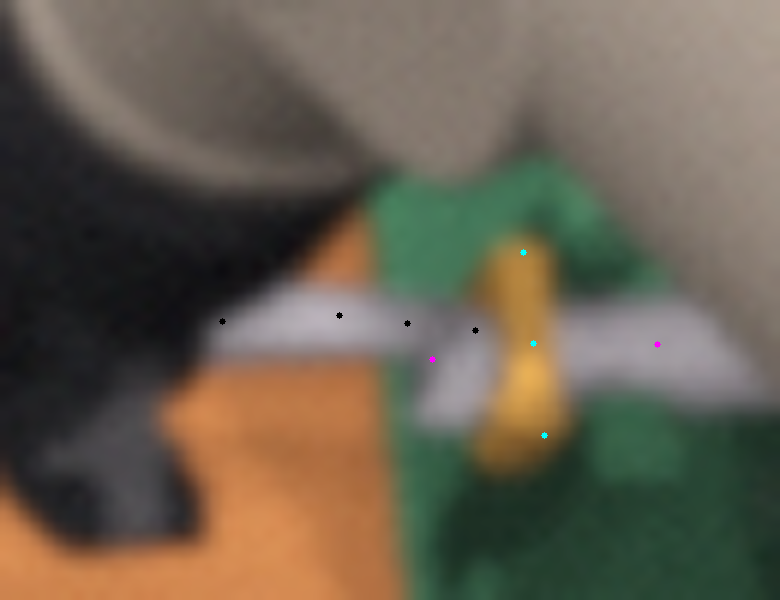

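Dots drawn from the model fall on the blade (crop 222–475, row 320), on the shaft and on the clip, so the line-up is good. Next is a slow descent, feeling for contact.

Call:
jog_arm(motion=[[0,[0.0002,0.003,0],[0,0,0]],[0,[0.0002,0.003,0],[0,0,0]],[0,[0,0,0],[0,0,0]],[0,[0,0,0],[0,0,0]]])

```text
clock: 6.55
tcp_pos: [0.5666, 0.0426, 0.1952]
orientation: [-1.183, 1.204, -1.119]
contact_force: [-0.3, -0.2, -0.9]
grip_width: 0.0174
```

```bash
python3 -c "from h import *;st()"
```

```text
t 6.55 tcp [0.5666 0.0426 0.1952] nose(rl mm) [ 0.9 12.2 16.2] pitch 4.0 yaw 3.0 F [-0.33 -0.21 -0.9 ] Mo [-0.02 -0.01  0.02] w 0.0174
```

Call:
jog_arm(motion=[[0,[0,0.0007,0],[0,0,0]],[0,[0,0.0007,0],[0,0,0]],[0,[0,0.0006,0],[0,0,0]],[0,[0,0,0],[0,0,0]]])

```text
clock: 6.88
tcp_pos: [0.5667, 0.0428, 0.1934]
orientation: [-1.182, 1.203, -1.119]
contact_force: [0.4, 0.4, -1.1]
grip_width: 0.0178
```

Call:
jog_arm(motion=[[0,[0,0.0005,0],[0,0,0]],[0,[0,0.0005,0],[0,0,0]],[0,[0,0,0],[0,0,0]]])

```text
clock: 7.13
tcp_pos: [0.5667, 0.0428, 0.1924]
orientation: [-1.182, 1.203, -1.119]
contact_force: [-0.5, -0.1, -1.9]
grip_width: 0.0177
```

Call:
jog_arm(motion=[[0,[0,0.0005,0],[0,0,0]],[0,[0,0.0005,0],[0,0,0]],[0,[0,0,0],[0,0,0]]])

```text
clock: 7.38
tcp_pos: [0.5667, 0.0429, 0.1914]
orientation: [-1.182, 1.203, -1.119]
contact_force: [-0.4, -0.9, -1.0]
grip_width: 0.0174
```

Call:
jog_arm(motion=[[0,[0,0.0005,0],[0,0,0]],[0,[0,0.0005,0],[0,0,0]],[0,[0,0,0],[0,0,0]]])

```text
clock: 7.63
tcp_pos: [0.5667, 0.043, 0.1904]
orientation: [-1.182, 1.203, -1.119]
contact_force: [0.7, -0.3, -1.2]
grip_width: 0.0172
```

Call:
jog_arm(motion=[[0,[0,0.0005,0],[0,0,0]],[0,[0,0.0005,0],[0,0,0]],[0,[0,0,0],[0,0,0]]])

```text
clock: 7.88
tcp_pos: [0.5667, 0.0431, 0.1893]
orientation: [-1.182, 1.203, -1.119]
contact_force: [-0.0, 0.1, -0.9]
grip_width: 0.0174
```

Call:
jog_arm(motion=[[0,[0,0.0005,0],[0,0,0]],[0,[0,0.0005,0],[0,0,0]],[0,[0,0,0],[0,0,0]]])

```text
clock: 8.13
tcp_pos: [0.5667, 0.0431, 0.1884]
orientation: [-1.182, 1.203, -1.119]
contact_force: [-0.6, -0.5, -0.8]
grip_width: 0.0176
```

Call:
jog_arm(motion=[[0,[0,0.0005,0],[0,0,0]],[0,[0,0.0005,0],[0,0,0]],[0,[0,0,0],[0,0,0]]])

```text
clock: 8.38
tcp_pos: [0.5669, 0.0432, 0.1876]
orientation: [-1.182, 1.203, -1.12]
contact_force: [-0.8, 0.4, 0.0]
grip_width: 0.0175
```

```bash
python3 -c "from h import *;st();t=grab('top','6');s=grab('side','6');crop(t,'t6',385,450,115,160,12);crop(s,'s6',265,315,110,150,14);st()"
```

```text
t 8.38 tcp [0.5669 0.0432 0.1876] nose(rl mm) [ 1.3 12.8  8.6] pitch 3.99 yaw 3.0 F [-0.78  0.42  0.05] Mo [-0.15  0.09 -0.02] w 0.0175
t 8.48 tcp [0.5668 0.0432 0.1876] nose(rl mm) [ 1.2 12.8  8.7] pitch 3.99 yaw 3.0 F [-1.35  1.    0.02] Mo [-0.14  0.05 -0.04] w 0.0178
```

View pics/t6.png

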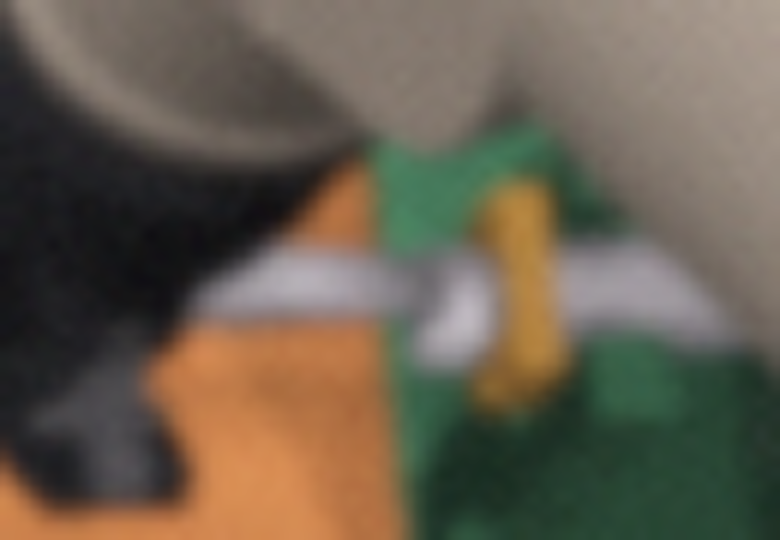

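View pics/s6.png

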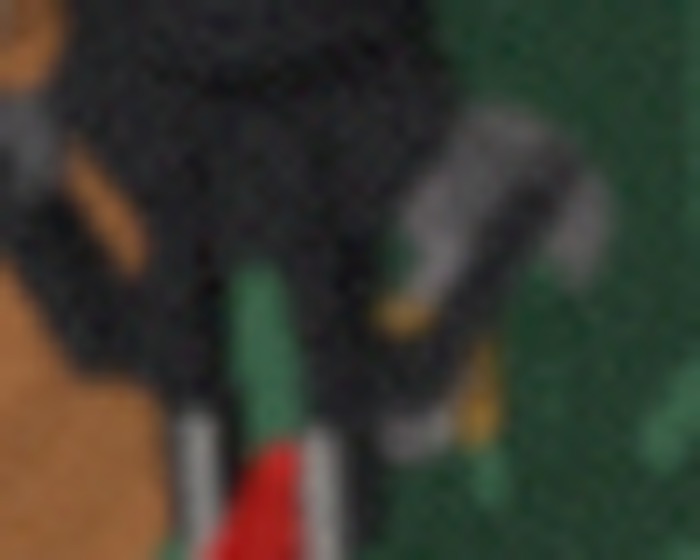

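Contact felt: Fz went from −1.0 to 0.0, so about 1 N. One more small step should bring it to about 2 N, then hold.

Call:
jog_arm(motion=[[0,[0,0.0005,0],[0,0,0]],[0,[0,0,0],[0,0,0]],[0,[0,0,0],[0,0,0]]])

```text
clock: 8.73
tcp_pos: [0.5669, 0.0433, 0.1872]
orientation: [-1.182, 1.203, -1.12]
contact_force: [-1.3, 0.2, 2.3]
grip_width: 0.0177
```

```bash
python3 -c "from h import *;st()"
```

```text
t 8.73 tcp [0.5669 0.0433 0.1872] nose(rl mm) [ 1.3 12.9  8.2] pitch 4.0 yaw 3.0 F [-1.26  0.19  2.26] Mo [-0.29  0.1  -0.01] w 0.0177
```

Call:
jog_arm(motion=[[0,[0,-0.0002,0],[0,0,0]],[0,[0,0,0],[0,0,0]],[0,[0,0,0],[0,0,0]]])

```text
clock: 8.98
tcp_pos: [0.5669, 0.0433, 0.1873]
orientation: [-1.182, 1.203, -1.12]
contact_force: [0.1, 0.4, 2.5]
grip_width: 0.0173
```

Call:
jog_arm(motion=[[0,[0,0,0],[0,0,0]],[0,[0,0,0],[0,0,0]],[0,[0,0,0],[0,0,0]],[0,[0,0,0],[0,0,0]]])

```text
clock: 9.32
tcp_pos: [0.5668, 0.0432, 0.1872]
orientation: [-1.182, 1.203, -1.12]
contact_force: [-0.4, 0.5, 1.2]
grip_width: 0.0177
```

Call:
jog_arm(motion=[[0,[0,0,0],[0,0,0]],[0,[0,0,0],[0,0,0]],[0,[0,0,0],[0,0,0]]])

```text
clock: 9.57
tcp_pos: [0.5668, 0.0433, 0.1872]
orientation: [-1.182, 1.203, -1.119]
contact_force: [0.1, 0.4, 1.7]
grip_width: 0.0177
```

Call:
jog_arm(motion=[[0,[0,-0.0002,0],[0,0,0]],[0,[0,0,0],[0,0,0]],[0,[0,0,0],[0,0,0]],[0,[0,0,0],[0,0,0]],[0,[0,0,0],[0,0,0]]])

```text
clock: 9.98
tcp_pos: [0.5668, 0.0432, 0.1874]
orientation: [-1.182, 1.203, -1.119]
contact_force: [0.6, 1.3, 1.8]
grip_width: 0.0172
```

Call:
jog_arm(motion=[[0,[0.001,-0.0001,0],[0,0,0]],[0,[0.0015,-0.0001,0],[0,0,0]],[0,[0.0015,-0.0001,0],[0,0,0]],[0,[0.001,-0.0001,0],[0,0,0]],[0,[0,0,0],[0,0,0]]])

```text
clock: 10.4
tcp_pos: [0.567, 0.0377, 0.1874]
orientation: [-1.182, 1.203, -1.12]
contact_force: [0.3, -0.2, 1.3]
grip_width: 0.0176
```

```bash
python3 -c "from h import *;st()"
```

```text
t 10.4 tcp [0.567  0.0377 0.1874] nose(rl mm) [1.1 7.2 8.5] pitch 3.98 yaw 2.97 F [ 0.27 -0.18  1.33] Mo [-0.3   0.01  0.03] w 0.0176
```

Call:
jog_arm(motion=[[0,[0.001,-0.0001,0],[0,0,0]],[0,[0.001,-0.0001,0],[0,0,0]],[0,[0.001,0,0],[0,0,0]],[0,[0,0,0],[0,0,0]]])

```text
clock: 10.73
tcp_pos: [0.5672, 0.0349, 0.1874]
orientation: [-1.182, 1.203, -1.12]
contact_force: [0.1, -0.5, 0.8]
grip_width: 0.0173
```

Call:
jog_arm(motion=[[0,[0.001,-0.0001,0],[0,0,0]],[0,[0.001,-0.0001,0],[0,0,0]],[0,[0.001,0,0],[0,0,0]],[0,[0,0,0],[0,0,0]]])

```text
clock: 11.07
tcp_pos: [0.5673, 0.0318, 0.1873]
orientation: [-1.182, 1.203, -1.12]
contact_force: [-0.4, -0.4, 1.8]
grip_width: 0.0175
```

```bash
python3 -c "from h import *;st()"
```

```text
t 11.07 tcp [0.5673 0.0318 0.1873] nose(rl mm) [1.1 1.4 8.4] pitch 3.99 yaw 2.98 F [-0.36 -0.43  1.83] Mo [-0.27 -0.03  0.  ] w 0.0175
```

Call:
jog_arm(motion=[[0,[0.001,-0.0001,0],[0,0,0]],[0,[0.001,-0.0001,0],[0,0,0]],[0,[0,0,0],[0,0,0]]])

```text
clock: 11.32
tcp_pos: [0.5675, 0.03, 0.1874]
orientation: [-1.182, 1.203, -1.12]
contact_force: [0.1, -0.4, 1.2]
grip_width: 0.0178
```

Call:
jog_arm(motion=[[0,[0.001,-0.0001,0],[0,0,0]],[0,[0.001,-0.0001,0],[0,0,0]],[0,[0,0,0],[0,0,0]]])

```text
clock: 11.57
tcp_pos: [0.5675, 0.0279, 0.1875]
orientation: [-1.182, 1.203, -1.12]
contact_force: [0.2, 0.3, 0.9]
grip_width: 0.0179
```

```bash
python3 -c "from h import *;st()"
```

```text
t 11.57 tcp [0.5675 0.0279 0.1875] nose(rl mm) [ 1.1 -2.5  8.5] pitch 3.99 yaw 2.98 F [0.19 0.29 0.91] Mo [-0.24  0.01 -0.06] w 0.0179
```

Call:
jog_arm(motion=[[0,[0.001,-0.0001,0],[0,0,0]],[0,[0.001,-0.0001,0],[0,0,0]],[0,[0,0,0],[0,0,0]]])

```text
clock: 11.82
tcp_pos: [0.5676, 0.0262, 0.1875]
orientation: [-1.182, 1.203, -1.119]
contact_force: [0.2, 1.2, -0.5]
grip_width: 0.0175
```

Call:
jog_arm(motion=[[0,[0.001,-0.0001,0],[0,0,0]],[0,[0.001,-0.0001,0],[0,0,0]],[0,[0,0,0],[0,0,0]]])

```text
clock: 12.07
tcp_pos: [0.5677, 0.0246, 0.1877]
orientation: [-1.182, 1.203, -1.119]
contact_force: [0.5, 3.2, 0.4]
grip_width: 0.0175
```

```bash
python3 -c "from h import *;st();t=grab('top','7');s=grab('side','7');crop(t,'t7',385,450,115,160,12);st()"
```

```text
t 12.07 tcp [0.5677 0.0246 0.1877] nose(rl mm) [ 1.2 -5.8  8.6] pitch 4.04 yaw 3.02 F [0.53 3.2  0.42] Mo [ 0.42 -0.    0.03] w 0.0175
t 12.17 tcp [0.5677 0.0246 0.1877] nose(rl mm) [ 1.2 -5.8  8.7] pitch 4.03 yaw 3.02 F [-0.69  3.29  0.18] Mo [0.53 0.07 0.  ] w 0.0178
```

View pics/t7.png

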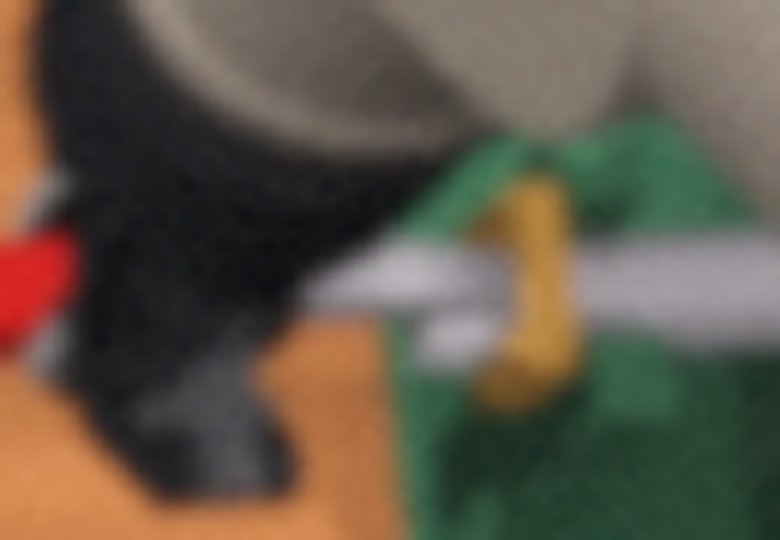

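The top view shows the blade running in beneath the clip's bridge, with the bridge over it at crop (540,290). Resistance has begun: Fy 3.2 N.

Call:
jog_arm(motion=[[0,[0.001,-0.0001,0],[0,0,0]],[0,[0.001,-0.0001,0],[0,0,0]],[0,[0,0,0],[0,0,0]]])

```text
clock: 12.42
tcp_pos: [0.5678, 0.023, 0.1878]
orientation: [-1.182, 1.203, -1.118]
contact_force: [0.0, 5.6, 0.1]
grip_width: 0.0177
```

Call:
jog_arm(motion=[[0,[0.001,-0.0001,0],[0,0,0]],[0,[0.001,-0.0001,0],[0,0,0]],[0,[0,0,0],[0,0,0]]])

```text
clock: 12.67
tcp_pos: [0.5679, 0.0213, 0.1878]
orientation: [-1.181, 1.203, -1.118]
contact_force: [-0.4, 5.6, -1.1]
grip_width: 0.0176
```

```bash
python3 -c "from h import *;st()"
```

```text
t 12.67 tcp [0.5679 0.0213 0.1878] nose(rl mm) [ 1.3 -9.1  8.7] pitch 4.09 yaw 3.05 F [-0.43  5.64 -1.1 ] Mo [ 1.1   0.06 -0.03] w 0.0176
```

Call:
jog_arm(motion=[[0,[0.001,-0.0001,0],[0,0,0]],[0,[0.001,-0.0001,0],[0,0,0]],[0,[0,0,0],[0,0,0]]])

```text
clock: 12.92
tcp_pos: [0.568, 0.0193, 0.1878]
orientation: [-1.182, 1.203, -1.118]
contact_force: [0.1, 4.0, -0.8]
grip_width: 0.0176
```

Call:
jog_arm(motion=[[0,[0.001,-0.0001,0],[0,0,0]],[0,[0.001,-0.0001,0],[0,0,0]],[0,[0.001,-0.0001,0],[0,0,0]],[0,[0,0,0],[0,0,0]]])

```text
clock: 13.25
tcp_pos: [0.568, 0.016, 0.1878]
orientation: [-1.182, 1.203, -1.118]
contact_force: [-0.1, 5.8, -0.6]
grip_width: 0.0172
```

```bash
python3 -c "from h import *;st()"
```

```text
t 13.25 tcp [0.568  0.016  0.1878] nose(rl mm) [  1.1 -14.5   8.7] pitch 4.06 yaw 3.04 F [-0.08  5.81 -0.59] Mo [0.92 0.01 0.04] w 0.0172
```

Call:
jog_arm(motion=[[0,[0.001,-0.0001,0],[0,0,0]],[0,[0.001,-0.0001,0],[0,0,0]],[0,[0.001,-0.0001,0],[0,0,0]],[0,[0,0,0],[0,0,0]]])

```text
clock: 13.58
tcp_pos: [0.5681, 0.0124, 0.1877]
orientation: [-1.182, 1.204, -1.119]
contact_force: [-0.2, 4.1, -2.0]
grip_width: 0.0176
```

Call:
jog_arm(motion=[[0,[0.001,-0.0001,0],[0,0,0]],[0,[0.001,-0.0001,0],[0,0,0]],[0,[0.001,-0.0001,0],[0,0,0]],[0,[0,0,0],[0,0,0]]])

```text
clock: 13.92
tcp_pos: [0.5684, 0.0081, 0.1878]
orientation: [-1.183, 1.204, -1.121]
contact_force: [0.1, 1.8, -3.0]
grip_width: 0.0175
```

```bash
python3 -c "from h import *;st();t=grab('top','8');s=grab('side','8');crop(t,'t8',385,450,115,160,12);crop(s,'s8',265,315,110,150,14);st()"
```

```text
t 13.92 tcp [0.5684 0.0081 0.1878] nose(rl mm) [  0.9 -22.4   8.9] pitch 3.95 yaw 2.95 F [ 0.11  1.81 -3.04] Mo [0.45 0.02 0.02] w 0.0175
t 14.02 tcp [0.5684 0.0081 0.1878] nose(rl mm) [  0.9 -22.4   9. ] pitch 3.94 yaw 2.95 F [ 0.14  0.99 -2.98] Mo [ 0.29  0.01 -0.01] w 0.0173
```

View pics/t8.png

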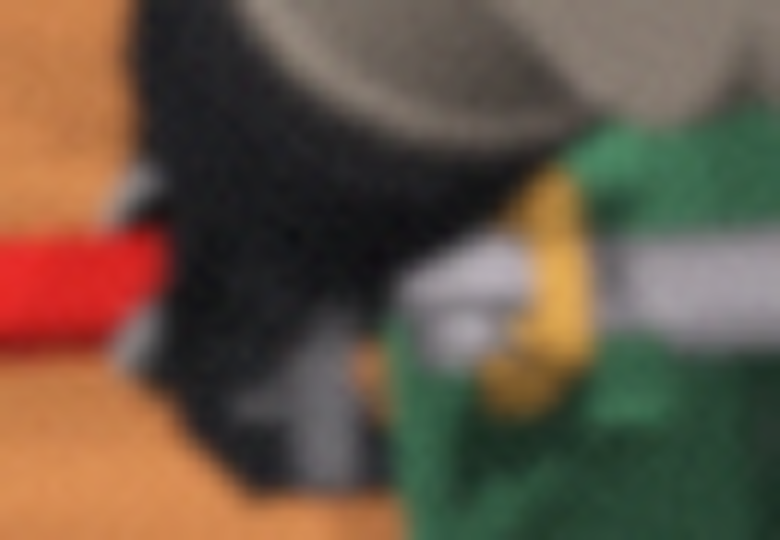

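View pics/s8.png

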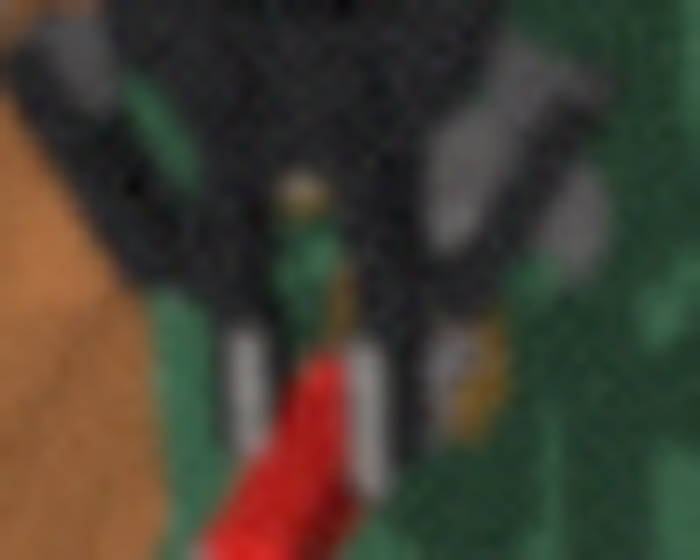

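The clip has risen on the ramp (bridge at top-crop (565,290)) and the push is fading, so I'll carry on in.

Call:
jog_arm(motion=[[0,[0.0015,-0.0001,0],[0,0,0]],[0,[0.0015,-0.0001,0],[0,0,0]],[0,[0.0015,-0.0001,0],[0,0,0]],[0,[0.0015,-0.0001,0],[0,0,0]],[0,[0,0,0],[0,0,0]]])

```text
clock: 14.43
tcp_pos: [0.5691, 0.0021, 0.1882]
orientation: [-1.182, 1.203, -1.121]
contact_force: [0.5, 0.5, -2.1]
grip_width: 0.0173
```

```bash
python3 -c "from h import *;st()"
```

```text
t 14.43 tcp [0.5691 0.0021 0.1882] nose(rl mm) [  1.3 -28.5   9.3] pitch 3.94 yaw 2.95 F [ 0.47  0.54 -2.05] Mo [-0.06  0.07  0.01] w 0.0173
```

Call:
jog_arm(motion=[[0,[0.0015,-0.0001,0],[0,0,0]],[0,[0.0015,-0.0001,0],[0,0,0]],[0,[0.0015,-0.0001,0],[0,0,0]],[0,[0.0015,-0.0001,0],[0,0,0]],[0,[0.0015,-0.0001,0],[0,0,0]],[0,[0,0,0],[0,0,0]]])

```text
clock: 14.93
tcp_pos: [0.5693, -0.005, 0.1881]
orientation: [-1.182, 1.203, -1.12]
contact_force: [-0.7, -0.6, -0.5]
grip_width: 0.0177
```

Call:
jog_arm(motion=[[0,[0.0015,-0.0001,0],[0,0,0]],[0,[0.0015,-0.0001,0],[0,0,0]],[0,[0.0015,-0.0001,0],[0,0,0]],[0,[0.0015,-0.0001,0],[0,0,0]],[0,[0.001,-0.0001,0],[0,0,0]],[0,[0,0,0],[0,0,0]]])

```text
clock: 15.43
tcp_pos: [0.5697, -0.0118, 0.188]
orientation: [-1.182, 1.203, -1.12]
contact_force: [0.4, 0.4, -1.6]
grip_width: 0.0178
```

```bash
python3 -c "from h import *;st();t=grab('top','9');s=grab('side','9');crop(t,'t9',385,450,115,160,12);crop(s,'s9',265,315,110,150,14);st()"
```

```text
t 15.43 tcp [ 0.5697 -0.0118  0.188 ] nose(rl mm) [  1.3 -42.3   9.1] pitch 3.99 yaw 2.98 F [ 0.44  0.38 -1.59] Mo [-0.08 -0.02 -0.04] w 0.0178
t 15.53 tcp [ 0.5696 -0.0114  0.1881] nose(rl mm) [  1.3 -41.9   9.1] pitch 4.0 yaw 2.99 F [-0.63  0.59 -1.11] Mo [-0.08  0.01 -0.03] w 0.0174
```

View pics/t9.png

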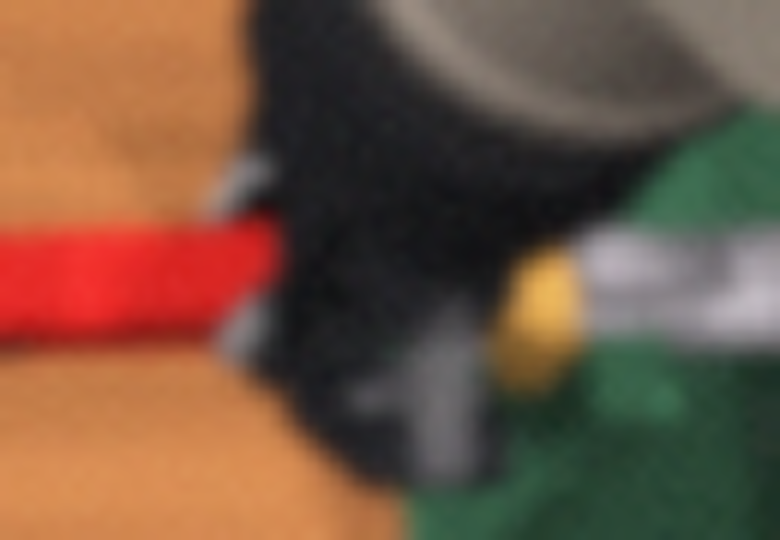

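View pics/s9.png

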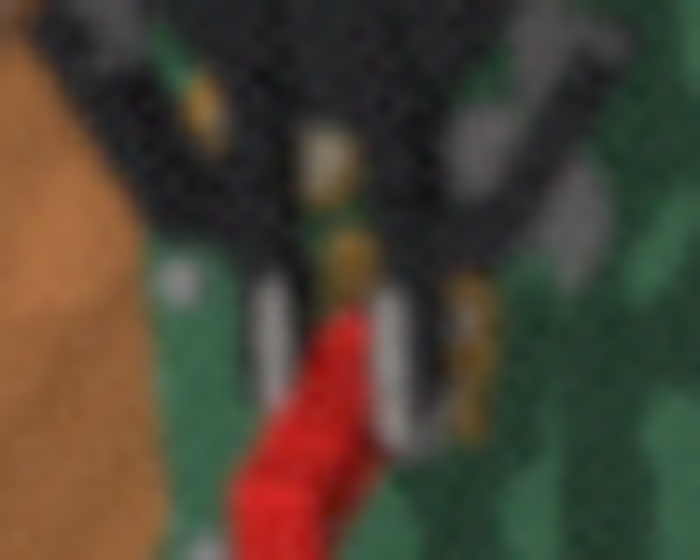

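```bash
cat >> h.py <<'E'
def clip(g,box):
    c=cloud(g);hsv=cv2.cvtColor(g["image"],cv2.COLOR_RGB2HSV).astype(int);H,S,V=hsv[...,0],hsv[...,1],hsv[...,2]
    m=(H>14)&(H<32)&(S>120)&(V>90); z=np.zeros_like(m); z[box[2]:box[3],box[0]:box[1]]=1; return m&z,c
E
python3 - <<'E'
from h import *
for n,b in(("top0",(418,440,125,155)),("top9",(420,436,130,152)),("side0",(285,303,125,145)),("side9",(285,303,122,145))):
    m,c=clip(load(n),b);P=c[m&(c[...,2]>.1)&(c[...,2]<.22)];print(n,len(P),(rl(np.median(P,0))*1000).round(1),(rl(P).min(0)*1000).round(1),(rl(P).max(0)*1000).round(1),np.percentile(P[:,2],90))
E
```

```text
top0 90 [-1.8  0.7 14. ] [-17.6 -10.1 -17.1] [30.1  4.6 21.4] 0.16785804603081939
top9 50 [-11.6   2.1  29.6] [-17.9  -7.5 -44.9] [ 2.   5.5 36.2] 0.18375288158123118
side0 46 [-3.6  1.3 16.4] [-16.5 -23.9 -11.1] [19.1  8.4 20.9] 0.16965980393067742
side9 14 [12.1  1.7 29.1] [-15.8  -8.2 -10.5] [16.9  9.1 37.2] 0.18531519886395467
```

The clip's depth readings rose about 16–17 mm, so it has let go of the shaft and sits astride the blade. I'll lift straight up gently.

Call:
jog_arm(motion=[[0,[-0.0001,-0.002,0],[0,0,0]],[0,[-0.0002,-0.003,0],[0,0,0]],[0,[-0.0003,-0.004,0],[0,0,0]],[0,[-0.0003,-0.005,0],[0,0,-0.5]],[0,[-0.0004,-0.006,0],[0,0,-1]],[0,[-0.0003,-0.006,0],[0,0,-1]],[0,[-0.0002,-0.006,0],[0,0,-1]],[0,[-0.0001,-0.006,0],[0,0,-1]],[0,[0,-0.004,0],[0,0,-1]],[0,[0,0,0],[0,0,0]]])

```text
clock: 16.37
tcp_pos: [0.57, -0.0099, 0.2315]
orientation: [-1.251, 1.153, -1.191]
contact_force: [-0.5, 0.5, -1.4]
grip_width: 0.0174
```

```bash
python3 -c "from h import *;t=grab('top','10');s=grab('side','10');crop(t,'t10',375,450,105,155,10);crop(s,'s10',240,330,80,170,6);st()"
```

```text
t 16.47 tcp [ 0.5695 -0.0109  0.2303] nose(rl mm) [  1.3 -43.8  60.1] pitch -1.51 yaw 3.03 F [-0.01 -0.2  -1.42] Mo [ 0.05  0.04 -0.04] w 0.0172
```

View pics/t10.png

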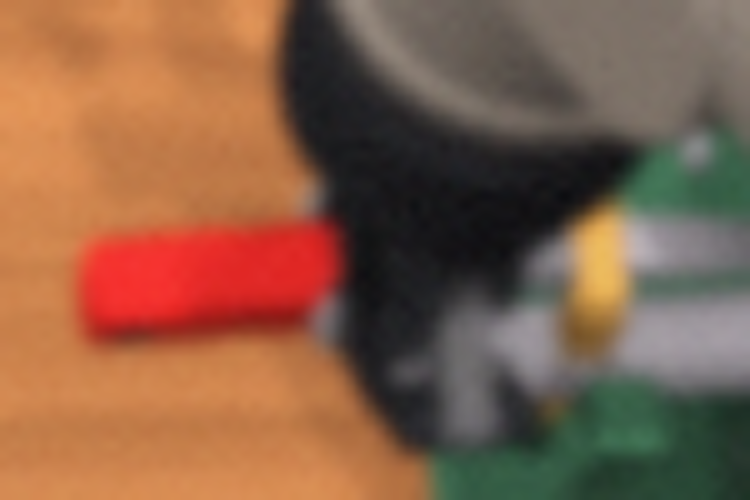

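View pics/s10.png

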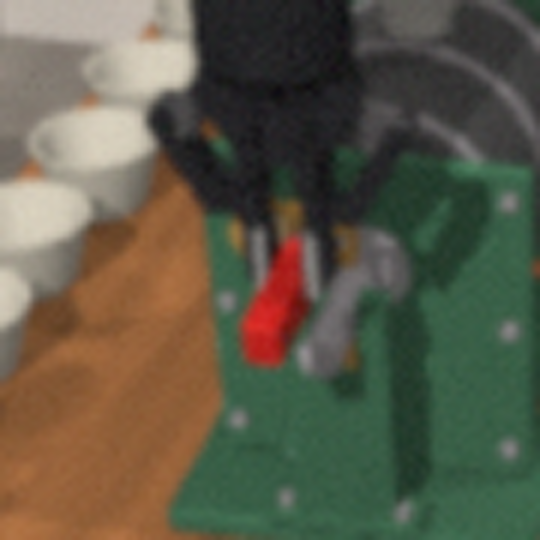

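Run:
```python
from h import *
for n,b in(("top10",(420,440,120,150)),("side10",(275,303,112,142))):
    g=load(n);m,c=clip(g,b);k,lab=cv2.connectedComponents(m.astype(np.uint8))
    for i in range(1,k):
        a=lab==i;v,u=np.nonzero(a);P=c[a];print(n,len(P),u.mean().round(1),v.mean().round(1),(rl(np.median(P,0))*1000).round(1),P[:,2].min().round(3),P[:,2].max().round(3),g["image"][a].mean(0).round())
crop(load("top10"),"t10b",418,446,125,153,20);crop(load("side10"),"s10b",280,310,110,146,16)
a=cv2.imread("pics/t10b.png");b=cv2.imread("pics/s10b.png");h=min(a.shape[0],b.shape[0]);cv2.imwrite("pics/c10.png",cv2.hconcat([a[:h,:400],b[:h,:400]]))
```

```text
top10 64 434.2 132.4 [-8.4  3.1 77.6] 0.204 0.356 [186. 143.  79.]
side10 11 288.1 115.4 [16.6  1.7 76. ] 0.188 0.231 [108.  83.  46.]
side10 5 279.2 118.8 [ 75.5 -79.5  14.4] 0.16 0.17 [128. 103.  61.]
side10 7 297.6 120.7 [-14.5   4.6  62. ] 0.205 0.223 [98. 76. 46.]
side10 7 275.0 138.0 [ 145.  -209.1 -149. ] -0.0 0.002 [126.  95.  60.]
side10 2 298.0 139.5 [ -7.7  -8.8 -12.8] 0.136 0.138 [93. 75. 46.]
```

View pics/c10.png

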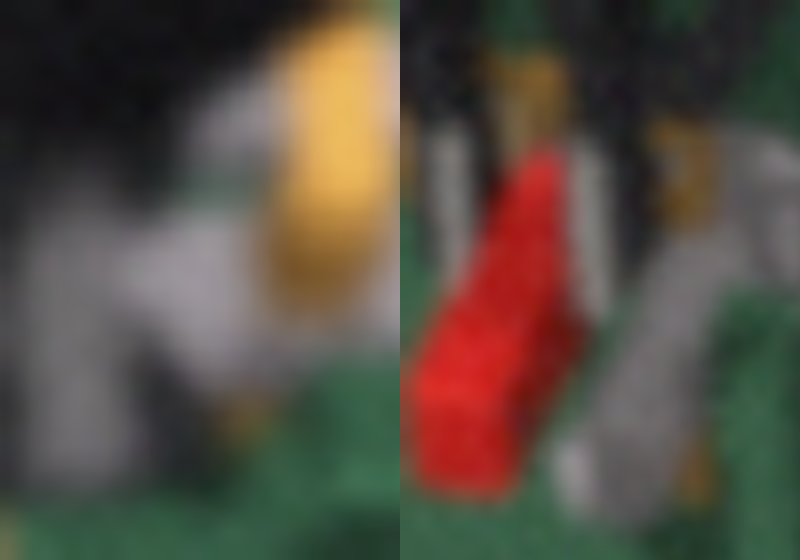

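The clip hangs on the flat of the blade, with its bridge about 78 mm above the seat height and the legs astride. Retreating gently with the nose slightly up.

Call:
jog_arm(motion=[[0,[-0.003,-0.001,0],[0,0,-1]],[0,[-0.007,-0.001,0],[0,0,-1]],[0,[-0.011,-0.001,0],[0,0,-1]],[0,[-0.014,-0.001,0],[0,0,-1]],[0,[-0.015,-0.001,0],[0,0,-1]],[0,[-0.013,-0.001,0],[0,0,-1]],[0,[-0.009,-0.001,0],[0,0,0]],[0,[-0.005,0,0],[0,0,0]],[0,[-0.002,0,0],[0,0,0]]])

```text
clock: 17.22
tcp_pos: [0.5653, 0.0685, 0.2296]
orientation: [-1.326, 1.102, -1.267]
contact_force: [-0.5, -0.9, -1.8]
grip_width: 0.0173
```

```bash
cat >> h.py <<'E'
def rows(p,Rm,tgt,Rt,n,ramp=True):
    """smooth move; print tool-frame rows"""
    Rr=R.from_matrix(Rt@Rm.T).as_rotvec(); prev=0;p0=np.array(p);M0=Rm
    pc,Mc=p0.copy(),M0.copy()
    for i in range(1,n+1):
        x=i/n; s=(x-np.sin(2*np.pi*x)/(2*np.pi)) if ramp=="sin" else (3*x*x-2*x**3 if ramp else x)
        pn=p0+s*(np.array(tgt)-p0); Mn=R.from_rotvec(s*Rr).as_matrix()@M0
        d=Mc.T@(pn-pc); w=np.degrees(R.from_matrix(Mc.T@Mn).as_rotvec())
        print("[0,[%.4f,%.4f,%.4f],[%.1f,%.1f,%.1f]],"%(*d,*w)); pc,Mc=pn,Mn
def tool(nose_deg,pitch):
    a=np.radians(nose_deg);b=np.radians(pitch)
    h=np.array([np.cos(a),np.sin(a),0]); x=np.cos(b)*h-np.sin(b)*np.array([0,0,1]); z=np.array([-np.sin(a),np.cos(a),0]); y=np.cross(z,x)
    return np.c_[x,y,z]
E
python3 - <<'E'
from h import *
st(); o,p,M=cur(); print(M.round(3),tool(-87,-7.5).round(3),o["joints"].round(2))
Td=tool(20,45); nose=np.array([.425,.256,.045]); print("dump tcp",nose-.092*Td[:,0]-.0226*Td[:,1])
rows(p,M,(.37,.235,.23),tool(20,-7.5),22)
E
```

```text
t 17.22 tcp [0.5653 0.0685 0.2296] nose(rl mm) [ 1.  34.1 69.2] pitch -7.48 yaw 3.04 F [-0.47 -0.87 -1.8 ] Mo [ 0.26 -0.02  0.01] w 0.0173
[[ 0.053  0.008  0.999]
 [-0.99  -0.13   0.053]
 [ 0.13  -0.991  0.001]] [[ 0.052  0.007  0.999]
 [-0.99  -0.13   0.052]
 [ 0.131 -0.991  0.   ]] [ 0.17  0.4  -0.59  1.8   0.39  1.09 -0.53]
dump tcp [0.37888627 0.23921597 0.12603444]
[0,[-0.0011,-0.0001,-0.0011],[0.1,-0.6,0.0]],
[0,[-0.0031,-0.0004,-0.0032],[0.2,-1.8,0.0]],
[0,[-0.0050,-0.0007,-0.0049],[0.4,-2.9,0.0]],
[0,[-0.0070,-0.0009,-0.0061],[0.5,-3.9,0.0]],
[0,[-0.0090,-0.0012,-0.0069],[0.6,-4.7,0.0]],
[0,[-0.0110,-0.0015,-0.0070],[0.7,-5.4,0.0]],
[0,[-0.0129,-0.0017,-0.0066],[0.8,-6.0,0.0]],
[0,[-0.0146,-0.0019,-0.0056],[0.9,-6.5,0.0]],
[0,[-0.0159,-0.0021,-0.0041],[0.9,-6.9,0.0]],
[0,[-0.0169,-0.0022,-0.0022],[0.9,-7.1,0.0]],
[0,[-0.0173,-0.0023,-0.0001],[0.9,-7.2,0.0]],
[0,[-0.0172,-0.0023,0.0021],[0.9,-7.2,0.0]],
[0,[-0.0165,-0.0022,0.0042],[0.9,-7.1,0.0]],
[0,[-0.0153,-0.0020,0.0061],[0.9,-6.9,0.0]],
[0,[-0.0137,-0.0018,0.0075],[0.9,-6.5,0.0]],
[0,[-0.0118,-0.0016,0.0083],[0.8,-6.0,0.0]],
[0,[-0.0098,-0.0013,0.0086],[0.7,-5.4,0.0]],
[0,[-0.0078,-0.0010,0.0082],[0.6,-4.7,0.0]],
[0,[-0.0058,-0.0008,0.0073],[0.5,-3.9,0.0]],
[0,[-0.0040,-0.0005,0.0058],[0.4,-2.9,0.0]],
[0,[-0.0023,-0.0003,0.0038],[0.2,-1.8,0.0]],
[0,[-0.0008,-0.0001,0.0013],[0.1,-0.6,0.0]],
```

Call:
jog_arm(motion=[[0,[-0.001,0,-0.001],[0.1,-0.6,0]],[0,[-0.003,-0.0004,-0.003],[0.2,-1.8,0]],[0,[-0.005,-0.0007,-0.005],[0.4,-2.9,0]],[0,[-0.007,-0.0009,-0.006],[0.5,-3.9,0]],[0,[-0.009,-0.0012,-0.007],[0.6,-4.7,0]],[0,[-0.011,-0.0015,-0.007],[0.7,-5.4,0]],[0,[-0.013,-0.0017,-0.0066],[0.8,-6.0,0]],[0,[-0.0146,-0.0019,-0.0056],[0.9,-6.5,0]],[0,[-0.016,-0.0021,-0.0041],[0.9,-6.8,0]],[0,[-0.017,-0.0022,-0.0022],[0.9,-7.0,0]]])

```text
clock: 18.05
tcp_pos: [0.4807, 0.1396, 0.2297]
orientation: [-1.542, 0.458, -0.658]
contact_force: [0.4, 0.1, -0.9]
grip_width: 0.0177
```

Call:
jog_arm(motion=[[0,[-0.0173,-0.0023,0],[0.9,-7.0,0]],[0,[-0.0172,-0.0023,0.002],[0.9,-7.0,0]],[0,[-0.0165,-0.0022,0.004],[0.9,-7.0,0]],[0,[-0.0153,-0.002,0.006],[0.9,-6.9,0]],[0,[-0.0137,-0.0018,0.0075],[0.9,-6.5,0]],[0,[-0.0118,-0.0016,0.0083],[0.8,-6.0,0]],[0,[-0.0098,-0.0013,0.0086],[0.7,-5.4,0]],[0,[-0.0078,-0.001,0.0082],[0.6,-4.7,0]],[0,[-0.0058,-0.0008,0.0073],[0.5,-3.9,0]],[0,[-0.004,-0.0005,0.0058],[0.4,-2.9,0]]])

```text
clock: 18.88
tcp_pos: [0.3753, 0.2314, 0.2297]
orientation: [-1.538, -0.335, 0.129]
contact_force: [0.7, -0.1, -1.5]
grip_width: 0.0175
```

Call:
jog_arm(motion=[[0,[-0.002,-0.0003,0.004],[0.3,-2,0]],[0,[-0.001,-0.0001,0.001],[0.1,-1,0]],[0,[0,0,0],[0,0,0]]])

```text
clock: 19.13
tcp_pos: [0.3715, 0.235, 0.2296]
orientation: [-1.53, -0.373, 0.168]
contact_force: [0.3, -0.7, -1.8]
grip_width: 0.0174
```

```bash
python3 -c "
from h import *
t=grab('top','11');s=grab('side','11');crop(t,'t11',240,360,120,260,4);crop(s,'s11',240,400,140,290,4);st();o,p,M=cur();print(M.round(3),o['joints'].round(2),np.degrees(np.arctan2(M[1,0],M[0,0])))"
```

```text
t 19.23 tcp [0.3718 0.235  0.2297] nose(rl mm) [-94.1 331.6  69.3] pitch -7.55 yaw 109.72 F [ 0.11  0.26 -0.65] Mo [0.01 0.18 0.03] w 0.0175
[[ 0.933  0.124 -0.337]
 [ 0.335  0.043  0.941]
 [ 0.131 -0.991 -0.001]] [ 0.33  0.18 -1.14  2.14  0.3   0.83  0.93] 19.72415721098381
```

View pics/t11.png

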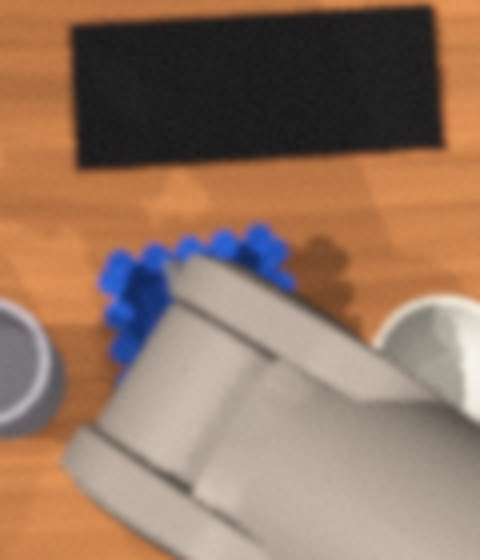

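View pics/s11.png

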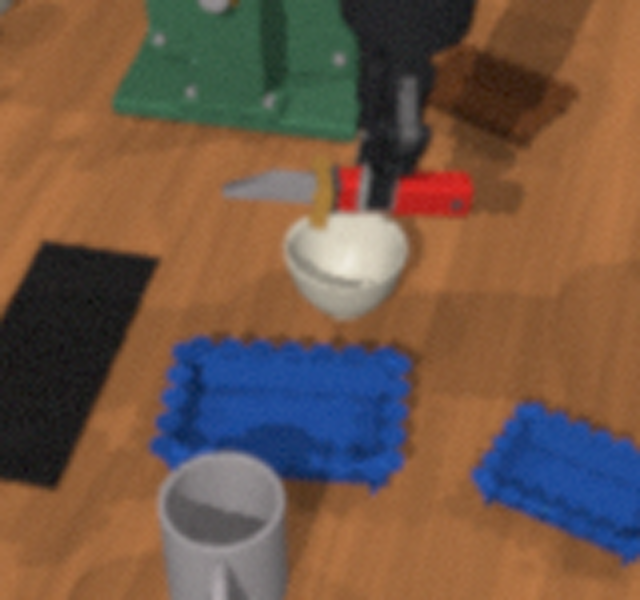

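The side view shows the clip astride the blade against the handle front (crop (322,190)). I'll lower over the tray.

Run:
```python
from h import *
o,p,M=cur()
rows(p,M,(.378,.239,.130),M,9)
```

```text
[0,[-0.0002,0.0034,0.0001],[0.0,0.0,0.0]],
[0,[-0.0006,0.0092,0.0002],[0.0,0.0,0.0]],
[0,[-0.0008,0.0133,0.0002],[0.0,0.0,0.0]],
[0,[-0.0009,0.0157,0.0003],[0.0,0.0,0.0]],
[0,[-0.0010,0.0166,0.0003],[0.0,0.0,0.0]],
[0,[-0.0009,0.0157,0.0003],[0.0,0.0,0.0]],
[0,[-0.0008,0.0133,0.0002],[0.0,0.0,0.0]],
[0,[-0.0006,0.0092,0.0002],[0.0,0.0,0.0]],
[0,[-0.0002,0.0034,0.0001],[0.0,0.0,0.0]],
```

Call:
jog_arm(motion=[[0,[-0.0002,0.0034,0],[0,0,0]],[0,[-0.0006,0.009,0.0002],[0,0,0]],[0,[-0.0008,0.0133,0.0002],[0,0,0]],[0,[-0.0009,0.0157,0.0003],[0,0,0]],[0,[-0.001,0.0166,0.0003],[0,0,0]],[0,[-0.0009,0.0157,0.0003],[0,0,0]],[0,[-0.0008,0.0133,0.0002],[0,0,0]],[0,[-0.0006,0.0092,0.0002],[0,0,0]],[0,[-0.0002,0.0034,0],[0,0,0]],[0,[0,0,0],[0,0,0]]])

```text
clock: 20.07
tcp_pos: [0.3773, 0.2394, 0.1293]
orientation: [-1.53, -0.371, 0.169]
contact_force: [-0.2, -0.3, -1.2]
grip_width: 0.0175
```

```bash
python3 -c "
from h import *
s=grab('side','12');crop(s,'s12',240,400,140,290,4);st();o,p,M=cur();print(o['joints'].round(2))"
```

```text
t 20.12 tcp [0.3776 0.2397 0.1299] nose(rl mm) [-88.1 336.2 -30.5] pitch -7.5 yaw 109.81 F [ 0.49  0.33 -1.54] Mo [-0.05  0.18 -0.03] w 0.0174
[ 0.1   0.37 -0.96  2.23  0.61  0.66  0.62]
```

View pics/s12.png

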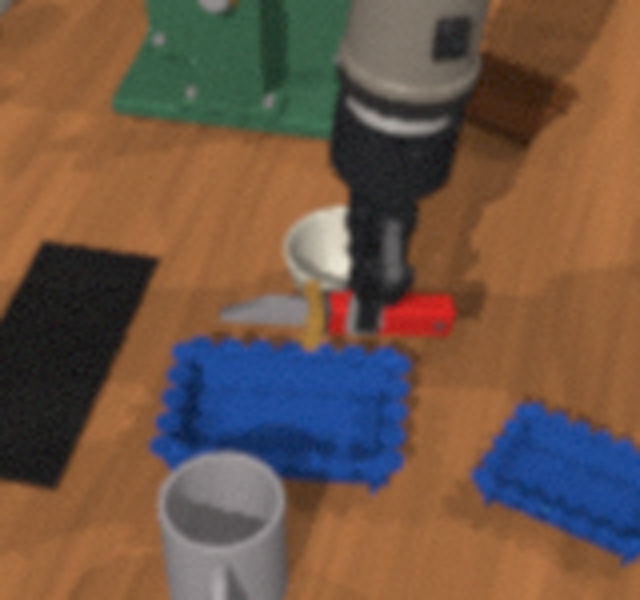

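Call:
jog_arm(motion=[[0,[0,0,0],[0,0,2]],[0,[0,0,0],[0,0,4]],[0,[0,0,0],[0,0,4]],[0,[0,0,0],[0,0,4]],[0,[0,0,0],[0,0,2]]])

```text
clock: 20.53
tcp_pos: [0.3794, 0.2402, 0.1311]
orientation: [-1.576, -0.154, 0.386]
contact_force: [0.6, 0.7, -1.5]
grip_width: 0.0172
```

```bash
python3 -c "
from h import *
st();o,p,M=cur();print(o['joints'].round(2))"
```

```text
t 20.53 tcp [0.3794 0.2402 0.1311] nose(rl mm) [-92.5 334.5 -54.9] pitch 8.53 yaw 109.7 F [ 0.62  0.69 -1.47] Mo [ 0.13 -0.19  0.06] w 0.0172
[ 0.12  0.54 -0.99  2.04  0.45  0.97  0.79]
```

Call:
jog_arm(motion=[[0,[0,0,0],[0,0,5]],[0,[0,0,0],[0,0,6]],[0,[0,0,0],[0,0,6]],[0,[0,0,0],[0,0,6]],[0,[0,0,0],[0,0,6]],[0,[0,0,0],[0,0,6]],[0,[0,0,0],[0,0,4]],[0,[0,0,0],[0,0,2]],[0,[0,0,0],[0,0,0]]])

```text
clock: 21.28
tcp_pos: [0.3789, 0.2398, 0.1291]
orientation: [-1.595, 0.426, 0.938]
contact_force: [0.6, 1.1, -2.0]
grip_width: 0.0177
```

```bash
python3 -c "
from h import *
s=grab('side','13');crop(s,'s13',240,400,140,290,4);st();o,p,M=cur();print(o['joints'].round(2))
print((p+.092*M[:,0]+.0226*M[:,1]).round(3))"
```

```text
t 21.33 tcp [0.3785 0.2399 0.1297] nose(rl mm) [-136.4  321.3 -104.8] pitch 49.4 yaw 109.72 F [-0.58 -0.77 -0.58] Mo [ 0.32 -0.92  0.02] w 0.0176
[-0.01  0.93 -0.88  1.64  0.23  1.63  0.9 ]
[0.419 0.254 0.045]
```

View pics/s13.png

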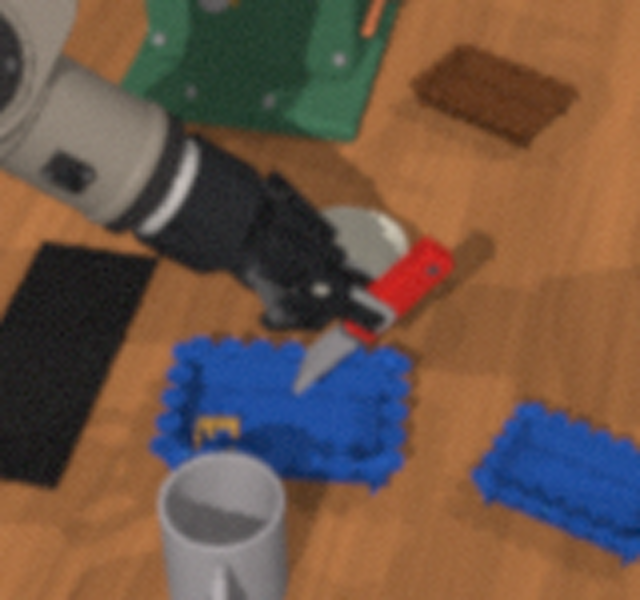

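The clip landed in the tray, at side-crop (217,432) on the floor near a corner. I'll withdraw, level the wedge and take it back to the mat.

Run:
```python
from h import *
o,p,M=cur()
T=tool(19.7,0);rows(p,M,(.40,.245,.21),T,9); print()
rows((.40,.245,.21),T,(.619,.243,.13),tool(-87.6,0),19)
```

```text
[0,[-0.0016,-0.0024,-0.0001],[-0.0,0.0,-1.7]],
[0,[-0.0041,-0.0065,-0.0002],[-0.0,0.0,-4.5]],
[0,[-0.0052,-0.0098,-0.0003],[-0.0,0.0,-6.6]],
[0,[-0.0048,-0.0122,-0.0004],[-0.0,0.0,-7.8]],
[0,[-0.0032,-0.0134,-0.0004],[-0.0,0.0,-8.2]],
[0,[-0.0012,-0.0131,-0.0004],[-0.0,0.0,-7.8]],
[0,[0.0005,-0.0111,-0.0003],[-0.0,0.0,-6.6]],
[0,[0.0012,-0.0076,-0.0002],[-0.0,0.0,-4.5]],
[0,[0.0007,-0.0028,-0.0001],[-0.0,0.0,-1.7]],

[0,[0.0016,0.0006,-0.0006],[0.0,0.9,0.0]],
[0,[0.0047,0.0018,-0.0017],[0.0,2.5,0.0]],
[0,[0.0075,0.0029,-0.0023],[0.0,3.9,0.0]],
[0,[0.0101,0.0038,-0.0023],[0.0,5.1,0.0]],
[0,[0.0124,0.0046,-0.0017],[0.0,6.1,0.0]],
[0,[0.0142,0.0052,-0.0005],[0.0,7.0,0.0]],
[0,[0.0155,0.0057,0.0014],[0.0,7.6,0.0]],
[0,[0.0161,0.0060,0.0036],[0.0,8.1,0.0]],
[0,[0.0160,0.0062,0.0061],[0.0,8.4,0.0]],
[0,[0.0151,0.0063,0.0084],[0.0,8.5,0.0]],
[0,[0.0135,0.0062,0.0104],[0.0,8.4,0.0]],
[0,[0.0115,0.0060,0.0119],[0.0,8.1,0.0]],
[0,[0.0091,0.0057,0.0126],[0.0,7.6,0.0]],
[0,[0.0067,0.0052,0.0125],[0.0,7.0,0.0]],
[0,[0.0045,0.0046,0.0116],[0.0,6.1,0.0]],
[0,[0.0027,0.0038,0.0100],[0.0,5.1,0.0]],
[0,[0.0014,0.0029,0.0078],[0.0,3.9,0.0]],
[0,[0.0005,0.0018,0.0050],[0.0,2.5,0.0]],
[0,[0.0001,0.0006,0.0018],[0.0,0.9,0.0]],
```

Call:
jog_arm(motion=[[0,[-0.002,-0.003,0],[0,0,-1.7]],[0,[-0.004,-0.0065,0],[0,0,-5]],[0,[-0.005,-0.01,0],[0,0,-6.5]],[0,[-0.005,-0.012,0],[0,0,-7]],[0,[-0.003,-0.0134,0],[0,0,-7]],[0,[-0.001,-0.013,0],[0,0,-7]],[0,[0,-0.011,0],[0,0,-6.5]],[0,[0.001,-0.0076,0],[0,0,-5]],[0,[0.001,-0.003,0],[0,0,-3.7]]])

```text
clock: 22.08
tcp_pos: [0.399, 0.2481, 0.2134]
orientation: [-1.555, -0.281, 0.265]
contact_force: [-0.3, 0.6, -0.8]
grip_width: 0.0178
```

Run:
```python
from h import *
t=grab("top","14");s=grab("side","14");crop(s,"s14",270,330,215,270,12)
st();o,p,M=cur();print(o["joints"].round(2))
rows(p,M,(.619,.243,.13),tool(-87.6,0),23)
```

```text
t 22.18 tcp [0.398  0.2471 0.2127] nose(rl mm) [-69.3 342.1  40.5] pitch -0.28 yaw 109.96 F [-0.73 -0.1  -1.18] Mo [ 0.01  0.07 -0.04] w 0.0175
[ 0.22  0.36 -1.07  2.02  0.39  0.98  0.87]
[0,[0.0011,0.0005,-0.0004],[-0.0,0.6,0.0]],
[0,[0.0033,0.0013,-0.0012],[-0.0,1.7,0.0]],
[0,[0.0053,0.0021,-0.0018],[-0.0,2.7,0.0]],
[0,[0.0071,0.0028,-0.0020],[-0.0,3.6,0.0]],
[0,[0.0088,0.0034,-0.0019],[-0.0,4.4,0.0]],
[0,[0.0104,0.0040,-0.0014],[-0.0,5.1,0.0]],
[0,[0.0116,0.0044,-0.0006],[-0.0,5.7,0.0]],
[0,[0.0126,0.0048,0.0006],[-0.0,6.2,0.0]],
[0,[0.0132,0.0051,0.0021],[-0.0,6.5,0.0]],
[0,[0.0134,0.0053,0.0037],[-0.0,6.8,0.0]],
[0,[0.0132,0.0054,0.0054],[-0.0,7.0,0.0]],
[0,[0.0125,0.0054,0.0070],[-0.0,7.0,0.0]],
[0,[0.0115,0.0054,0.0085],[-0.0,7.0,0.0]],
[0,[0.0102,0.0052,0.0096],[-0.0,6.8,0.0]],
[0,[0.0086,0.0050,0.0103],[-0.0,6.5,0.0]],
[0,[0.0070,0.0047,0.0106],[-0.0,6.2,0.0]],
[0,[0.0053,0.0044,0.0104],[-0.0,5.7,0.0]],
[0,[0.0039,0.0039,0.0097],[-0.0,5.1,0.0]],
[0,[0.0026,0.0034,0.0087],[-0.0,4.4,0.0]],
[0,[0.0016,0.0028,0.0073],[-0.0,3.6,0.0]],
[0,[0.0008,0.0021,0.0055],[-0.0,2.7,0.0]],
[0,[0.0004,0.0013,0.0035],[-0.0,1.7,0.0]],
[0,[0.0001,0.0005,0.0012],[-0.0,0.6,0.0]],
```

View pics/s14.png

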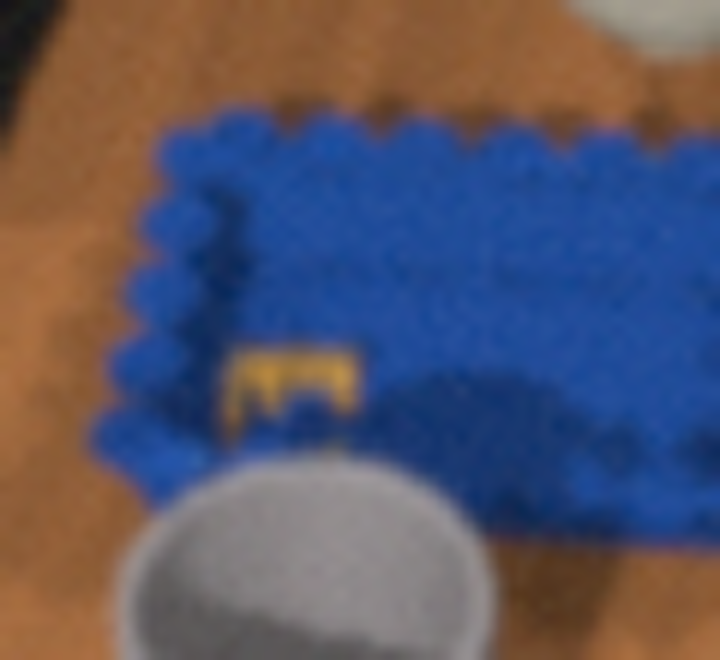

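The clip sits inside the tray at crop (290,390). Carrying the wedge back.

Call:
jog_arm(motion=[[0,[0.001,0.0005,-0.0004],[0,0.6,0]],[0,[0.0033,0.0013,-0.0012],[0,1.7,0]],[0,[0.0053,0.0021,-0.0018],[0,2.7,0]],[0,[0.0071,0.0028,-0.002],[0,3.6,0]],[0,[0.0088,0.0034,-0.0019],[0,4.4,0]],[0,[0.0104,0.004,-0.0014],[0,5.1,0]],[0,[0.0116,0.0044,-0.0006],[0,5.7,0]],[0,[0.0126,0.0048,0.0006],[0,6.2,0]],[0,[0.0132,0.005,0.002],[0,6.5,0]],[0,[0.0134,0.0053,0.0037],[0,6.8,0]]])

```text
clock: 23.02
tcp_pos: [0.4891, 0.2459, 0.1761]
orientation: [-1.548, 0.329, -0.325]
contact_force: [-0.0, -0.8, -0.6]
grip_width: 0.0174
```

Call:
jog_arm(motion=[[0,[0.0132,0.0054,0.0054],[0,7,0]],[0,[0.0125,0.0054,0.007],[0,7,0]],[0,[0.0115,0.0054,0.0085],[0,7,0]],[0,[0.0102,0.0052,0.0096],[0,6.8,0]],[0,[0.0086,0.005,0.0103],[0,6.5,0]],[0,[0.007,0.0047,0.0106],[0,6.2,0]],[0,[0.0053,0.0044,0.0104],[0,5.7,0]],[0,[0.0039,0.0039,0.0097],[0,5.1,0]],[0,[0.0026,0.0034,0.0087],[0,4.4,0]],[0,[0.0016,0.0028,0.0073],[0,3.6,0]]])

```text
clock: 23.85
tcp_pos: [0.6106, 0.2429, 0.1297]
orientation: [-1.268, 1.121, -1.119]
contact_force: [-0.0, -0.0, -0.9]
grip_width: 0.0178
```

Call:
jog_arm(motion=[[0,[0.0008,0.0021,0.0055],[0,2.7,0]],[0,[0.0004,0.0013,0.0035],[0,1.7,0]],[0,[0,0.0005,0.001],[0,0.6,0]],[0,[0,0,0],[0,0,0]]])

```text
clock: 24.18
tcp_pos: [0.6199, 0.243, 0.1266]
orientation: [-1.23, 1.182, -1.181]
contact_force: [-0.7, -0.1, -1.2]
grip_width: 0.0173
```

Run:
```python
from h import *
t=grab("top","15");s=grab("side","15");crop(s,"s15",210,330,150,270,5)
st();o,p,M=cur();print(o["joints"].round(2))
rows(p,M,(.619,.243,.045),tool(-87.6,0),7)
```

```text
t 24.28 tcp [0.6196 0.2431 0.1273] nose(rl mm) [ 62.7 208.  -45.2] pitch -0.06 yaw 2.27 F [-0.18  0.96 -2.03] Mo [ 0.02 -0.03  0.02] w 0.0177
[-0.15  0.63 -0.46  1.65  0.33  0.94 -0.69]
[0,[0.0000,0.0046,-0.0000],[0.0,-0.0,0.0]],
[0,[0.0000,0.0118,-0.0001],[0.0,-0.0,0.0]],
[0,[0.0000,0.0161,-0.0001],[0.0,-0.0,0.0]],
[0,[0.0000,0.0175,-0.0001],[0.0,-0.0,0.0]],
[0,[0.0000,0.0161,-0.0001],[0.0,-0.0,0.0]],
[0,[0.0000,0.0118,-0.0001],[0.0,-0.0,0.0]],
[0,[0.0000,0.0046,-0.0000],[0.0,-0.0,0.0]],
```

View pics/s15.png

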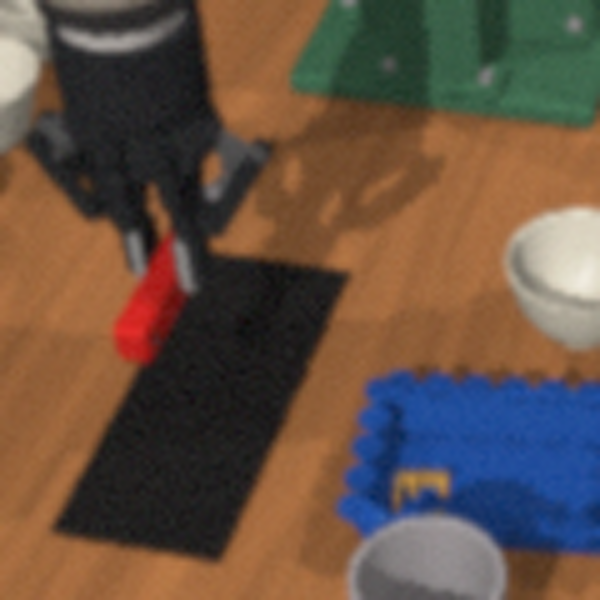

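Call:
jog_arm(motion=[[0,[0,0.005,0],[0,0,0]],[0,[0,0.012,0],[0,0,0]],[0,[0,0.018,0],[0,0,0]],[0,[0,0.018,0],[0,0,0]],[0,[0,0.018,0],[0,0,0]],[0,[0,0.012,0],[0,0,0]],[0,[0,0.006,0],[0,0,0]],[0,[0,0.003,0],[0,0,0]],[0,[0,0,0],[0,0,0]],[0,[0,0,0],[0,0,0]]])

```text
clock: 25.12
tcp_pos: [0.6203, 0.2431, 0.0362]
orientation: [-1.227, 1.18, -1.181]
contact_force: [0.1, 0.5, -0.4]
grip_width: 0.0182
```

Call:
jog_arm(motion=[[0,[0,0.001,0],[0,0,0]],[0,[0,0.001,0],[0,0,0]],[0,[0,0,0],[0,0,0]]])

```text
clock: 25.37
tcp_pos: [0.6201, 0.2429, 0.034]
orientation: [-1.228, 1.18, -1.181]
contact_force: [0.3, -0.1, -1.6]
grip_width: 0.0176
```

Call:
jog_arm(motion=[[0,[0,0.001,0],[0,0,0]],[0,[0,0.001,0],[0,0,0]],[0,[0,0,0],[0,0,0]]])

```text
clock: 25.62
tcp_pos: [0.6198, 0.2427, 0.0314]
orientation: [-1.229, 1.181, -1.181]
contact_force: [-0.2, 0.1, -1.2]
grip_width: 0.0173
```

Call:
jog_arm(motion=[[0,[0,0.0007,0],[0,0,0]],[0,[0,0.0007,0],[0,0,0]],[0,[0,0,0],[0,0,0]]])

```text
clock: 25.87
tcp_pos: [0.6199, 0.2428, 0.0307]
orientation: [-1.228, 1.181, -1.182]
contact_force: [-1.2, -1.4, 4.8]
grip_width: 0.0177
```

Contact at z ≈ 0.031, the same height it was picked up from. Opening slowly and lifting off.

Call:
jog_arm(motion=[[0,[0,-0.0005,0],[0,0,0]],[0.3,[0,0,0],[0,0,0]],[0.5,[0,0,0],[0,0,0]],[0.8,[0,0,0],[0,0,0]],[1,[0,0,0],[0,0,0]],[1,[0,0,0],[0,0,0]],[1,[0,0,0],[0,0,0]],[1,[0,0,0],[0,0,0]]])

```text
clock: 26.53
tcp_pos: [0.6199, 0.2428, 0.0306]
orientation: [-1.228, 1.181, -1.181]
contact_force: [0.1, -0.6, -0.6]
grip_width: 0.0852
```

```bash
python3 -c "
from h import *
s=grab('side','16');crop(s,'s16',210,330,150,270,5);st()"
```

```text
t 26.58 tcp [0.6199 0.2428 0.0306] nose(rl mm) [  62.8  207.7 -141.9] pitch -0.05 yaw 2.2 F [ 0.2   0.08 -1.16] Mo [0.07 0.   0.  ] w 0.0854
```

View pics/s16.png

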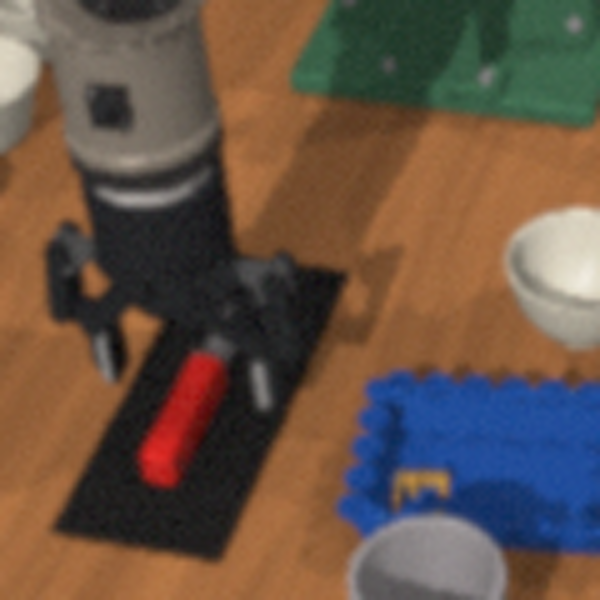

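The wedge lies flat and centred on the mat, and the fingers are clear on both sides. I'll lift, then move off so both cameras see everything.

Call:
jog_arm(motion=[[1,[0,-0.01,0],[0,0,0]],[1,[0,-0.025,0],[0,0,0]],[1,[0,-0.035,0],[0,0,0]],[1,[0,-0.035,0],[0,0,0]],[1,[0,-0.035,0],[0,0,0]],[1,[0,-0.035,0],[0,0,0]],[1,[0,-0.035,0],[0,0,0]],[1,[0,-0.03,0],[0,0,0]],[1,[0,-0.01,0],[0,0,0]]])

```text
clock: 27.33
tcp_pos: [0.6215, 0.2444, 0.2874]
orientation: [-1.22, 1.177, -1.182]
contact_force: [1.1, 0.4, 0.4]
grip_width: 0.0857
```

Call:
jog_arm(motion=[[1,[0.01,0,-0.01],[0,0,0]],[1,[0.02,0,-0.02],[0,0,0]],[1,[0.03,0,-0.025],[0,0,0]],[1,[0.03,0,-0.025],[0,0,0]],[1,[0.03,0,-0.025],[0,0,0]],[1,[0.03,0,-0.025],[0,0,0]],[1,[0.03,0,-0.02],[0,0,0]],[1,[0.02,0,-0.01],[0,0,0]],[1,[0,0,0],[0,0,0]],[1,[0,0,0],[0,0,0]]])

```text
clock: 28.17
tcp_pos: [0.4673, 0.0359, 0.2813]
orientation: [-1.227, 1.182, -1.184]
contact_force: [0.2, 0.5, -0.3]
grip_width: 0.0853
```

```bash
python3 -c "
from h import *
t=grab('top','17');s=grab('side','17');cv2.imwrite('pics/top17.png',t['image'][:,:,::-1]);cv2.imwrite('pics/side17.png',s['image'][:,:,::-1]);st()
for n in('0','17'):
  g=load('side'+n);c=cloud(g);hsv=cv2.cvtColor(g['image'],cv2.COLOR_RGB2HSV);H,S,V=[hsv[...,i].astype(int) for i in range(3)]
  hl=(H>100)&(H<125)&(S>150)&(c[...,0]>.33)&(c[...,0]<.6)
  q=max(cv2.findContours(hl.astype(np.uint8),0,1)[0],key=cv2.contourArea).reshape(-1,2)
  print(n,'tray',cv2.minAreaRect((onplane(g,q[:,0],q[:,1],.033)[:,:2]*1000).astype(np.float32)))
  for nm,(cx,cy),zz in(('bowl',(.43,.113),.055),('mug',(.43,.37),.085)):
    m=(abs(c[...,2]-zz)<.01)&(np.hypot(c[...,0]-cx,c[...,1]-cy)<.08)&(S<80); print(nm,c[m].mean(0).round(3))
  red=((H<8)|(H>172))&(S>180)&(V>120)&(c[...,1]>.1);P=c[red&(c[...,2]>.02)];print('red',P.mean(0).round(4),P[:,2].max().round(4))
m,c=clip(s,(285,310,240,258));print('clip',c[m].mean(0).round(3),c[m].min(0).round(3),c[m].max(0).round(3))
"
```

```text
t 28.27 tcp [0.4681 0.038  0.2812] nose(rl mm) [-98.9  10.7 108.7] pitch -0.03 yaw 2.26 F [-0.89 -0.04 -0.02] Mo [0.05 0.   0.01] w 0.0854
0 tray ((429.88909912109375, 259.1719970703125), (164.1300048828125, 119.37649536132812), 8.877588272094727)
bowl [0.425 0.11  0.053]
mug [0.43  0.391 0.083]
red [0.6059 0.2872 0.0282] 0.0332
17 tray ((429.88909912109375, 259.1719970703125), (164.1300048828125, 119.37649536132812), 8.877588272094727)
bowl [0.423 0.11  0.052]
mug [0.429 0.391 0.082]
red [0.6162 0.2722 0.0334] 0.8044
clip [0.475 0.27  0.014] [0.462 0.265 0.009] [0.487 0.277 0.019]
```

View pics/top17.png

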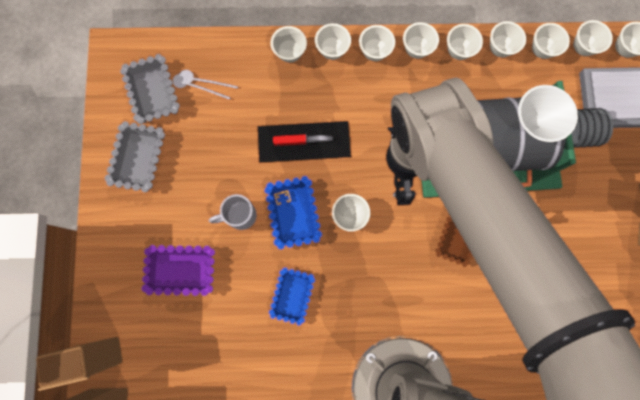

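View pics/side17.png

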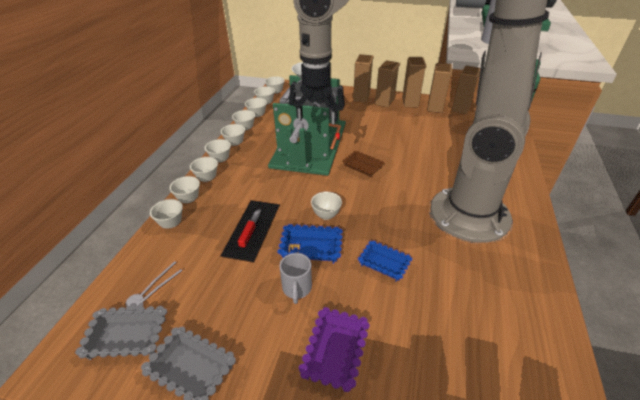

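Both views show the clip in the large blue tray (top (283,197)) and the wedge flat along the mat (top (303,140)). The tray, bowl and mug are unmoved and the arm touches nothing.

```bash
python3 -c "
from bench import r
print(r.hand_in(), r.get_obs()['clock'])"
```

```text
the job is handed in; nothing more can be done
the job is handed in; nothing more can be done
```

The clip is off the shaft and lying on the floor of the larger blue tray, and the wedge is back flat along its mat. I handed the job in after about 28 s of the 61 s allowed.

**What I did**
- I gripped the wedge by its handle, tipped it 4° nose down, and rested the nose on the shaft's free end for about 1.5 s.
- I slid it in about 1 mm at a time. The push peaked at about 6 N and faded as the clip rose 16–17 mm and let go.
- I lifted the clip clear on the blade, carried it with the nose slightly up, and tipped it into the tray at 49°.
- I then set the wedge down on the mat at the same height I had picked it up from.

**Last checks**
- **Clip:** it reads 9–19 mm high inside the tray, at about (0.475, 0.270).
- **Tray:** its outline is identical before and after.
- **Bowl and mug:** both are within 2 mm of where they started, which is within measuring noise.
- **Arm:** it was clear of everything, with wrist force near 0.

**Worth knowing**
- **Resting force:** it read between about 2 and 3.5 N with noise near 0.5 N, so it was slightly over 2 N for part of the hold.
- **Bent blade:** contact came about 3 mm lower than the straight-blade figure, so the nose seems to be bent up by that much.
- **Brass-coloured spot:** a small one stayed visible beside the bearing after the clip was lifted. I took it to be part of the roaster and did not look further.

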